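# Unload the glue press of the figure workshop onto the drying carrier

### The arm

A 7-joint arm with a two-finger parallel gripper is mounted at the origin on the work surface. World frame = base frame: x ahead of the robot, y to its left, z up, the work surface at z = 0. Lengths are in mm, angles in rad, forces in N, time in s.
With the tool pointing down it reaches from about 425 to 875 mm from the base axis. Payload 4.7 kg.
Tool frame: the origin (TCP) lies at the very end of the fingers, on their centre line; the grasp point (between the pads) lies 19 mm behind it; z points along the fingers, y is the line along which they close (so a half turn about z gives the same grasp; the last joint's range is limited). The gripper opens to 87 mm and grips with 3 to 60 N. Pads are 19 mm wide; open, the fingers measure 117 mm over their backs; the gripper's body (75 mm by 190 mm) begins 51 mm behind the grasp point.
Start: joints at [1.171, 0.321, -0.07, 1.45, 0.023, 1.371, -0.057], TCP at [261.342, -595.169, 222.587] pointing down, gripper open.
Joint ranges: [-2.86, 2.86], [-0.3, 2.09], [-1.38, 1.24], [0.06, 2.45], [-1.56, 4.7], [0.09, 2.05], [-2.69, 2.69]. Speed limits (rad/s): [2.57, 2.57, 3.14, 3.14, 3.14, 3.14, 3.14].

### API

Orientations are given as a unit quaternion [w, x, y, z].
In Python, from cell import get_obs, capture, camera_info, finish_job, look_for, trace, landmark_of gives the robot as it stands.
- The arm moves only by the tool move_arm, never from a script. Its arguments are lists of equal length, an entry for each row: "dp": the shift along the tool's x, y, z in units of 40 mm (1.0 is 40 mm), a list of three; "rotation": the turn, a rotation vector about the tool's x, y, z in units of 5 degrees (1.0 is 5 degrees), a list of three. A call has 1 to 20 rows; each row shifts and turns the commanded pose from where the row before left it, along the tool's axes as they then stand; what a row does not reach is not made up. A row lasts 1/12 s, in which the tool goes at most 41.7 mm and 7.16 degrees, less where a joint would pass 70% of its speed; a pose out of reach is approached as far as the arm can. A call is refused whole if a number of a shift passes 1 or a number of a turn 1, either way. A call with a gripper value outside its range is refused whole. "claw" is the opening, from -1 (shut) to 1 (fully open), so that 0 is half open, set as the call begins (left out, the last holds). The fingers move at their own pace and stop on an object; "newtons" is the grip in N (left out, the last holds). Time passes only in rows, so rows that do not move let the fingers close. It gives the time, the measured TCP pose, the force, the opening and the grip force at its end, in the units of the state.
- get_obs(): the state, without advancing time (a new reading comes with each control period).
- capture(name): name is "scene" or "side" or "wrist"; returns the picture (480x640x3 uint8, red, green, blue); there is no depth.
- camera_info(name): a dict with "K" (3x3 intrinsics, pixels), "xyz" and "orientation" of the camera in the world. Camera axes: x right, y down, z forward; pixel columns grow to the right and rows downward; lengths in mm; the calibration is good to about 2 mm. A picture is of the moment at which its call begins: read the wrist's pose just before it. camera_info takes no time and is no camera call; for the wrist camera it gives the pose at the moment of the call.
- finish_job(): hands the job in; it is judged then, once.
Trained networks look in the newest picture that a camera, given by its name, has taken for a name from the list of things; names that differ only in an ending like _2 or _b are one class to them, and where a whole thing is asked for, a point or a joint stands for the part that bears it (a point fixed in the world has none). Each returns a list of dicts, best first, with "score" (0 to 1); they miss things now and then, are a little off and sometimes report something else, mostly with a low value. They report only what shows in the picture. A call takes as long as a camera call. They do not tell look-alikes from the thing itself.
- look_for(camera, target): "at" ([x, y, z] in mm, in the coordinates of the camera as it stood for that picture, good to about 4 mm: the middle of the surface that is visible of it).
- trace(camera, target): "region" (480x640 bool, what is visible of it).
- landmark_of(camera, target): "at" ([x, y, z] in mm, in the coordinates of the camera as it stood for that picture, good to about 4 mm: a listed point, or the origin of a listed thing).
The state is a dict: "t": time; "joints": joint angles; "qd": joint speeds; "effort": joint torques, N m; "eef_pos": TCP position; "orientation": TCP orientation; "contact_force": force on the tool from outside, world axes, zero at the start; "ft_torque": the same for the moment, N m; "grip_width": opening from 0.0 (shut) to 1.0 (fully open); "grasp_force": force on a finger pad.
Only numpy, scipy, OpenCV 4.12 (cv2) and the standard library are available. Lean on these libraries where they do the work, as an engineer would, in place of code of your own. Each camera call takes 0.05 s, during which the arm holds its last target. There are 200 camera calls.

### The job

Use the scraper block to sweep every plaster flake off the carrier's deck into the trough behind it, without touching the flakes with the gripper, and put the scraper back down on the bench. Then swing the press's clamp bar right up, slide every board that is in the press out from under it, lay the boards flat side by side on the carrier's deck, none on top of another, and then push the carrier along its rail fully home against the far stop. Finish with the clamp bar lowered fully again, and do not disturb the two jars and the brush on the bench.

Things in the scene. Friction and masses are not known exactly. Their poses are not given: they have to be found in the camera images.
- press: Fixed glue press. Wooden bed 180 (x) x 250 (y) x 30 mm high, origin at its underside centre, front (-x) to the robot. A fixed roof over its back (x = 36 to 88 mm, 14 mm above the bed) covers the boards' rear 30 mm: slide a board 45 mm along -x before lifting it. Board places at y = -71, 0, 71 mm, some empty.
- bar (a joint): Angle of the press's hinged steel clamp bar: 0 = down across the boards, 1.25 rad = fully up. It turns about the press's y axis through bar_hinge; its front rises and swings back to +x. Stiff hinge: stays at any angle, about 6 N at the grip moves it. While down it stands in front of the boards' battens and keeps them in.
- bar_grip (a point): Middle of the bar's handle, a round rod 12 mm thick, 130 mm long along the press's y axis, on posts at its ends, 100 mm above the bench when down (then 75 mm in front of and 40 mm above the hinge axis). The steel bar (20 x 14 mm) is centred 52 mm below the rod. A gripper that keeps pointing down can hold the rod: it turns in the grip.
- bar_hinge (a point): Point on the clamp bar's hinge axis, midway along it (press frame x = +75, y = 0, z = 60 mm); it does not move.
- rail: Fixed rail with a trough behind it; origin under the middle of the carrier's deck at carrier position 0. The rail runs along its y axis, the trough lies on its +x side. A stop block stands at its -y end.
- carrier (a joint): Position of the carrier along the rail, in m: 0 to 0.03 at the loading place (start), grows as the carrier moves along the rail's -y, 0.13 = home against the far stop. Stays where it is left; about 3 N moves it.
- deck (a point): Centre of the top face of the carrier's flat plywood deck, 170 (x) x 250 (y) mm, 50 mm above the bench, no rim; axes parallel to the rail's; moves with the carrier.
- push_tab (a point): Upright wooden tab for pushing the carrier, on an ear beyond the deck's +y end, 168 mm from the deck centre: 14 mm thick (y), 60 mm wide (x), its top 92 mm above the bench; this point is 14 mm below its top, in the middle.
- trough (a point): Centre of the inner floor of the grey trough on the rail's +x side: 108 (x) x 352 (y) mm inside, floor 4 mm above the bench, walls 36 mm high. The deck's +x edge overhangs its near wall, so flakes pushed over that edge fall in. Its centre is 135 mm in +x from the rail axis.
- scraper: Loose wooden scraper block standing on the bench: base 40 (x) x 110 (y) x 28 mm high with an upright handle in its middle, 22 (x) x 60 (y) mm, top at 78 mm; origin at the centre of its underside. Sweep with the long faces, along its x. About 0.18 kg.
- scraper_grip (a point): Point in the scraper's handle, 58 mm above its underside, good for gripping across the 22 mm.
- board0: Flat wooden board 140 (x) x 44 (y) x 10 mm with a cross batten on top at x = 27 mm (12 mm wide, 10 mm high). Origin at the centre of its underside. Starts in the press, batten just behind the clamp bar, front (-x) end sticking out 55 mm in front of the bar, where it can be gripped across its width. About 60 g. May be absent.
- board1: Another such board, as board0. May be absent.
- board2: Another such board, as board0. May be absent.
- flake0: Loose irregular flake of dried plaster, about 45 x 26 x 9 mm, on the carrier's deck; origin at the centre of its underside. May be absent.
- flake1: Another such flake. May be absent.
- flake2: Another such flake. May be absent.
- flake3: Another such flake. May be absent.
- jar_a: Small jar, 48 mm across, 55 mm high, between the robot and the press; a bystander. Origin at the centre of its underside.
- jar_b: Jar with a black lid, 56 mm across, 70 mm high, behind; a bystander. Origin at the centre of its underside.
- brush: Paint brush lying on the bench; a bystander.
There are look-alikes about, which are no part of the job. Leave any pink, purple or red look-alike of the board1 alone.

How it is judged (in metres and radians):
On the way, in this order (a step that is already met when the one before it is completed fails the run):
1. all flakes are in the trough while the boards are still clamped under the lowered bar (x of flake0 in the frame of trough between -0.06 and 0.06 m and y of flake0 in the frame of trough between -0.185 and 0.185 m and z of flake0 in the frame of trough between -0.01 and 0.034 m and x of flake1 in the frame of trough between -0.06 and 0.06 m and y of flake1 in the frame of trough between -0.185 and 0.185 m and z of flake1 in the frame of trough between -0.01 and 0.034 m and x of flake2 in the frame of trough between -0.06 and 0.06 m and y of flake2 in the frame of trough between -0.185 and 0.185 m and z of flake2 in the frame of trough between -0.01 and 0.034 m and x of flake3 in the frame of trough between -0.06 and 0.06 m and y of flake3 in the frame of trough between -0.185 and 0.185 m and z of flake3 in the frame of trough between -0.01 and 0.034 m and x of board0 in the frame of press between -0.03 and 0.02 m and y of board0 in the frame of press between -0.115 and 0.115 m and z of board0 in the frame of press between 0.022 and 0.04 m and x of board1 in the frame of press between -0.03 and 0.02 m and y of board1 in the frame of press between -0.115 and 0.115 m and z of board1 in the frame of press between 0.022 and 0.04 m and x of board2 in the frame of press between -0.03 and 0.02 m and y of board2 in the frame of press between -0.115 and 0.115 m and z of board2 in the frame of press between 0.022 and 0.04 m and value of joint bar below 0.15 rad), for 0.2 s.
2. the scraper stands on the bench and the clamp bar is swung up, the boards still in the press (x of board0 in the frame of press between -0.03 and 0.02 m and y of board0 in the frame of press between -0.115 and 0.115 m and z of board0 in the frame of press between 0.022 and 0.04 m and x of board1 in the frame of press between -0.03 and 0.02 m and y of board1 in the frame of press between -0.115 and 0.115 m and z of board1 in the frame of press between 0.022 and 0.04 m and x of board2 in the frame of press between -0.03 and 0.02 m and y of board2 in the frame of press between -0.115 and 0.115 m and z of board2 in the frame of press between 0.022 and 0.04 m and height (world z) of scraper below 0.03 m and (x of scraper in the frame of trough below -0.075 m or x of scraper in the frame of trough above 0.075 m or y of scraper in the frame of trough below -0.2 m or y of scraper in the frame of trough above 0.2 m) and value of joint bar above 0.9 rad), for 0.2 s.
3. all boards lie flat on the carrier's deck, side by side, with the carrier still at the loading place (x of board0 in the frame of deck between -0.026 and 0.026 m and y of board0 in the frame of deck between -0.115 and 0.115 m and z of board0 in the frame of deck between -0.005 and 0.006 m and angle between each of board0, board1, board2's own z axis and vertical below 0.1 rad and x of board1 in the frame of deck between -0.026 and 0.026 m and y of board1 in the frame of deck between -0.115 and 0.115 m and z of board1 in the frame of deck between -0.005 and 0.006 m and x of board2 in the frame of deck between -0.026 and 0.026 m and y of board2 in the frame of deck between -0.115 and 0.115 m and z of board2 in the frame of deck between -0.005 and 0.006 m and value of joint carrier below 0.07 m), for 0.2 s.
4. the loaded carrier is home against the far stop (x of board0 in the frame of deck between -0.026 and 0.026 m and y of board0 in the frame of deck between -0.115 and 0.115 m and z of board0 in the frame of deck between -0.005 and 0.006 m and angle between each of board0, board1, board2's own z axis and vertical below 0.1 rad and x of board1 in the frame of deck between -0.026 and 0.026 m and y of board1 in the frame of deck between -0.115 and 0.115 m and z of board1 in the frame of deck between -0.005 and 0.006 m and x of board2 in the frame of deck between -0.026 and 0.026 m and y of board2 in the frame of deck between -0.115 and 0.115 m and z of board2 in the frame of deck between -0.005 and 0.006 m and value of joint carrier above 0.122 m), for 0.2 s.
At the end, for the whole second after the job is handed in: All boards flat on the deck itself, overhanging it by at most 10 mm; all flakes in the trough; scraper resting on the bench outside the trough; carrier within 8 mm of its far stop; clamp bar down (below 0.12 rad); everything at rest (all of step 4 and x of flake0 in the frame of trough between -0.06 and 0.06 m and y of flake0 in the frame of trough between -0.185 and 0.185 m and z of flake0 in the frame of trough between -0.01 and 0.034 m and x of flake1 in the frame of trough between -0.06 and 0.06 m and y of flake1 in the frame of trough between -0.185 and 0.185 m and z of flake1 in the frame of trough between -0.01 and 0.034 m and x of flake2 in the frame of trough between -0.06 and 0.06 m and y of flake2 in the frame of trough between -0.185 and 0.185 m and z of flake2 in the frame of trough between -0.01 and 0.034 m and x of flake3 in the frame of trough between -0.06 and 0.06 m and y of flake3 in the frame of trough between -0.185 and 0.185 m and z of flake3 in the frame of trough between -0.01 and 0.034 m and height (world z) of scraper below 0.03 m and (x of scraper in the frame of trough below -0.075 m or x of scraper in the frame of trough above 0.075 m or y of scraper in the frame of trough below -0.2 m or y of scraper in the frame of trough above 0.2 m) and value of joint bar below 0.12 rad and linear speed of each of scraper, board0, board1, board2 below 0.03 m/s); the robot touches nothing.
It fails at once if the gripper touches a flake (contact force between the fingers and flake0 above 0.5 N or contact force between the fingers and flake1 above 0.5 N or contact force between the fingers and flake2 above 0.5 N or contact force between the fingers and flake3 above 0.5 N).
It fails at once if a bystander (jar or brush) is moved by more than 3 cm (distance of any of jar_a, jar_b, brush from where it was at the start of the episode above 0.03 m).
Of board0, board1, board2 only 2 to 3 are there at a start; the rules pass over those that are not, and their reading is None.
Of flake0, flake1, flake2, flake3 only 2 to 4 are there at a start; the rules pass over those that are not, and their reading is None.
At some moment in a run one of scraper may be knocked a few centimetres aside while the robot is not near it.
Once in a run the grip may slacken for a moment while it holds something.
It also fails if it takes over 210 s, if anything falls off the work surface, if the arm or the gripper's body presses on something with over 40 N, if the wrist force passes 120 N, or if a joint passes its speed limit or range.

## Working session

There is one attempt and no reset: what is moved stays moved. The work goes in short steps, Python scripts to look and compute and a tool call to move; the robot and the scene stay as the last step left them, time stands still between calls to the robot, and variables do not carry over. Pictures are saved under pics/ and viewed, at most 14 in all, crops included, and the job is handed in when it is done.

Besides the shell and the picture viewer there is one more tool, called in YAML: its name, and indented under it one key for each argument. move_arm: Moves the arm, as the interface text tells. Its arguments: {"type":"object","properties":{"dp":{"type":"array"},"rotation":{"type":"array"},"claw":{"type":"number"},"newtons":{"type":"number"}},"required":["dp","rotation"]}

```bash
mkdir -p pics; ls
cat > h.py <<'E'
import numpy as np, cv2
from scipy.spatial.transform import Rotation as R
from cell import *
def q(o): return R.from_quat([o[1],o[2],o[3],o[0]])
def w(cam,at,ci=None):
    ci=ci or camera_info(cam); return q(ci["orientation"]).apply(at)+np.array(ci["xyz"])
def pix(cam,p,ci=None):
    ci=ci or camera_info(cam); c=q(ci["orientation"]).inv().apply(np.array(p)-ci["xyz"]); u=np.array(ci["K"])@c; return u[:2]/u[2]
def onz(cam,uv,z,ci=None):
    ci=ci or camera_info(cam); d=q(ci["orientation"]).apply(np.linalg.inv(ci["K"])@[uv[0],uv[1],1]); o=np.array(ci["xyz"]); return o+d*(z-o[2])/d[2]
def snap(cam,name=None):
    ci=camera_info(cam); im=np.array(capture(cam))
    if name: cv2.imwrite(f"pics/{name}.png",im[:,:,::-1])
    return im,ci
def st():
    s=get_obs(); print("t",round(s["t"],2),"tcp",np.round(s["eef_pos"],1),"R",np.round(q(s["orientation"]).as_matrix(),3).tolist(),"F",np.round(s["contact_force"],1),"g",s["grip_width"],s["grasp_force"]); return s
E
python3 - <<'E'
from h import *
st()
for c in ["scene","side"]:
    im,ci=snap(c,c+"0"); print(c,np.round(ci["xyz"]),ci["orientation"])
    for n in ["press","bar_grip","bar_hinge","rail","deck","push_tab","trough","scraper","scraper_grip","board0","flake0","jar_a","jar_b","brush"]:
        try: print(n,[(np.round(w(c,d["at"],ci)).tolist(),round(d["score"],2)) for d in landmark_of(c,n)])
        except Exception as e: print(n,e)
E
```

```text
pics
t 0.0 tcp [ 261.1 -594.7  221.4] R [[0.916, 0.402, -0.001], [0.402, -0.916, 0.002], [-0.0, -0.002, -1.0]] F [ 0.1 -0.2  1. ] g 1.001980618659509 0.0
scene [1126. -246. 1305.] [-0.22286586  0.84392262  0.47047351 -0.129538  ]
press [([515.0, 279.0, 1.0], 0.96)]
bar_grip [([519.0, 280.0, 102.0], 0.85)]
bar_hinge [([588.0, 293.0, 60.0], 0.86)]
rail [([505.0, -136.0, 47.0], 0.66), ([555.0, -157.0, 1.0], 0.57)]
deck [([556.0, -164.0, 48.0], 0.61)]
push_tab [([543.0, 10.0, 78.0], 0.56)]
trough [([695.0, -162.0, 5.0], 0.81)]
scraper [([377.0, -310.0, 5.0], 0.81), ([601.0, -218.0, 52.0], 0.5)]
scraper_grip [([375.0, -309.0, 60.0], 0.73)]
board0 [([508.0, 273.0, 35.0], 0.83), ([483.0, 559.0, 1.0], 0.78), ([255.0, 265.0, 0.0], 0.71), ([494.0, 343.0, 31.0], 0.67), ([530.0, 207.0, 33.0], 0.6), ([301.0, 507.0, 4.0], 0.57), ([370.0, 44.0, 2.0], 0.32)]
flake0 [([601.0, -216.0, 49.0], 0.76), ([582.0, -103.0, 51.0], 0.71)]
jar_a [([372.0, 43.0, 4.0], 0.92), ([723.0, 112.0, -1.0], 0.62)]
jar_b [([372.0, 43.0, 4.0], 0.92), ([723.0, 112.0, -1.0], 0.62)]
brush [([799.0, 104.0, 6.0], 0.77)]
side [ 36
[... 261 characters left out ...]
218.0, 50.0], 0.62)]
deck [([555.0, -156.0, 54.0], 0.58)]
push_tab [([542.0, 11.0, 75.0], 0.63), ([371.0, 45.0, -3.0], 0.27)]
trough []
scraper [([374.0, -306.0, -1.0], 0.68)]
scraper_grip [([374.0, -308.0, 56.0], 0.55)]
board0 [([295.0, 508.0, 3.0], 0.96), ([489.0, 348.0, 29.0], 0.87), ([527.0, 214.0, 29.0], 0.86), ([256.0, 269.0, -2.0], 0.83), ([483.0, 561.0, 1.0], 0.79), ([512.0, 275.0, 30.0], 0.75)]
flake0 [([502.0, -133.0, 54.0], 0.77), ([588.0, -103.0, 50.0], 0.59)]
jar_a [([723.0, 108.0, 4.0], 0.86), ([370.0, 49.0, -3.0], 0.69)]
jar_b [([723.0, 108.0, 4.0], 0.86), ([370.0, 49.0, -3.0], 0.69)]
brush [([801.0, 99.0, 2.0], 0.87), ([589.0, 296.0, 62.0], 0.56), ([508.0, 276.0, 30.0], 0.3)]
```

View pics/scene0.png

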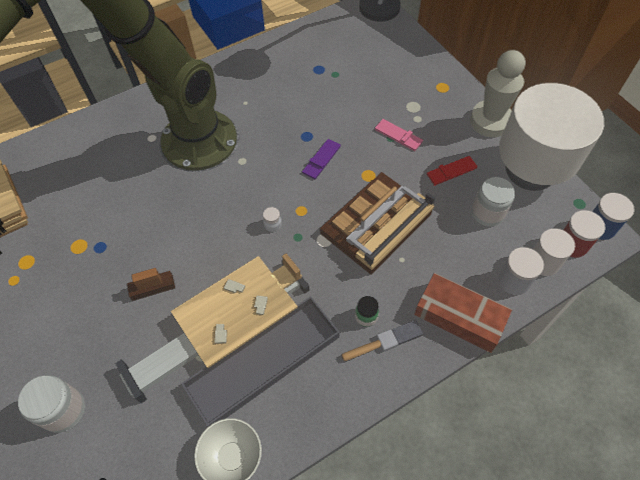

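View pics/side0.png

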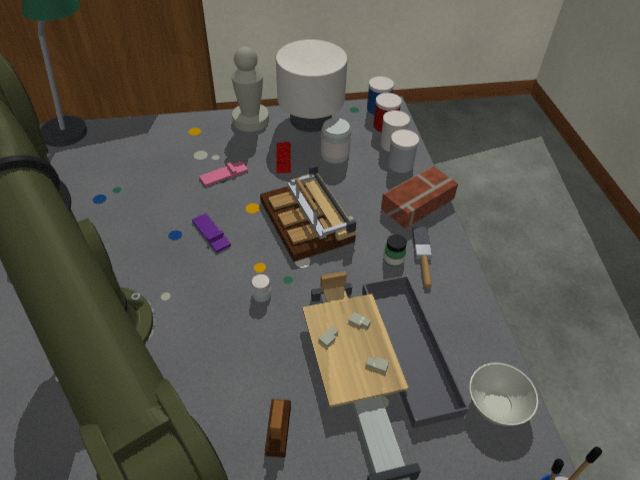

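Both views show three boards in the press (scene px (342,218), (362,203), (380,187)) and three flakes on the deck ((234,286), (260,305), (220,334)). The scraper is at (150,284). The purple (322,158), pink (398,134) and red (452,170) pieces are the look-alikes, and they stay put.

Run:
```python
from h import *
for c in ["scene","side"]:
    im,ci=snap(c)
    for n,z in [("deck",50),("scraper",28),("trough",36),("flake0",57),("board0",40)]:
        for d in trace(c,n):
            m=d["region"].astype(np.uint8)
            cs,_=cv2.findContours(m,cv2.RETR_EXTERNAL,cv2.CHAIN_APPROX_NONE)
            if not cs: continue
            k=max(cs,key=cv2.contourArea)[:,0,:].astype(float)
            P=np.array([onz(c,p,z,ci)[:2] for p in k],np.float32)
            r=cv2.minAreaRect(P); print(c,n,round(d["score"],2),"px",np.round(k.mean(0)),"c",np.round(r[0],1),"s",np.round(r[1]),"a",round(r[2],1))
```

```text
scene deck 0.97 px [240. 305.] c [ 554.2 -133.3] s [176. 312.] a 4.8
scene deck 0.21 px [386. 219.] c [539.2 289. ] s [103. 234.] a 14.8
scene scraper 0.77 px [149. 283.] c [ 371.2 -306. ] s [113.  77.] a 76.9
scene scraper 0.23 px [386. 220.] c [530.2 296.4] s [105. 237.] a 15.5
scene trough 0.68 px [386. 220.] c [533.6 295.2] s [106. 241.] a 14.9
scene trough 0.36 px [360. 206.] c [466.  259.9] s [42. 44.] a 16.9
scene flake0 0.67 px [260. 304.] c [ 585.  -103.3] s [26. 47.] a 61.3
scene flake0 0.65 px [220. 334.] c [ 598.9 -216.4] s [27. 46.] a 58.5
scene flake0 0.59 px [379. 220.] c [529.3 277.4] s [186. 291.] a 15.1
scene flake0 0.46 px [234. 286.] c [ 509.6 -135.8] s [47. 29.] a 38.5
scene board0 0.9 px [451. 170.] c [500.1 537.3] s [143.  51.] a 84.0
scene board0 0.89 px [360. 206.] c [467.9 258.1] s [46. 50.] a 15.9
scene board0 0.89 px [321. 158.] c [275.5 254.3] s [ 51. 143.] a 25.8
scene board0 0.78 px [399. 135.] c [321. 486.] s [135.  52.] a 24.4
scene board0 0.71 px [345. 224.] c [491.5 196.1] s [60. 50.] a 13.0
side deck 0.86 px [350. 341.] c [ 552.2 -120.5] s [173. 33
[... 203 characters left out ...]
 [275. 506.] a 4.9
side flake0 0.64 px [359. 320.] c [ 583.  -103.4] s [31. 47.] a 50.1
side flake0 0.55 px [377. 364.] c [ 597.  -215.8] s [32. 44.] a 60.1
side flake0 0.5 px [328. 337.] c [ 508.  -134.9] s [45. 25.] a 40.2
side flake0 0.31 px [318. 205.] c [549.6 286.5] s [100. 242.] a 15.1
side board0 0.94 px [282. 200.] c [455.6 331.7] s [67. 52.] a 14.6
side board0 0.83 px [302. 234.] c [493.5 196.2] s [70. 50.] a 12.7
side board0 0.82 px [283. 158.] c [479.4 513. ] s [137.  39.] a 83.0
side board0 0.8 px [211. 233.] c [259.  235.5] s [ 49. 145.] a 25.8
side board0 0.75 px [223. 173.] c [299.9 471.4] s [140.  65.] a 20.0
side board0 0.66 px [292. 217.] c [476.4 261.9] s [67. 52.] a 16.5
```

```bash
cat >> h.py <<'E'
def plan(t,yaw=None,step=0.9):
    """t: target TCP; yaw: wanted heading of tool y (deg). Shift first, then turn."""
    s=st(); M=q(s["orientation"]).as_matrix(); v=M.T@(np.array(t)-s["eef_pos"])/40
    n=int(np.ceil(np.abs(v).max()/step)) or 1; print("shift rows",n,"each",np.round(v/n,3),"total",np.round(v,3))
    y=np.degrees(np.arctan2(M[1,1],M[0,1])); print("tool y heading",round(y,1))
    if yaw is not None:
        Ry=np.array([np.cos(np.radians(yaw)),np.sin(np.radians(yaw)),0]); z=np.array([0,0,-1.]); T=np.c_[np.cross(Ry,z),Ry,z]
        r=np.degrees(R.from_matrix(M.T@T).as_rotvec())/5; k=int(np.ceil(np.abs(r).max()/1)) or 1; print("turn rows",k,"each",np.round(r/k,3))
E
python3 -c "
from h import *
plan([375,-309,180],-13.4)"
```

```text
t 2.1 tcp [ 261.3 -595.2  222.6] R [[0.916, 0.402, 0.0], [0.402, -0.916, -0.0], [-0.0, 0.0, -1.0]] F [-0.7 -0.2 -0.7] g 0.9986301352777645 0.0
shift rows 7 each [ 0.783 -0.773  0.152] total [ 5.479 -5.408  1.064]
tool y heading -66.3
turn rows 11 each [ 0.     0.    -0.962]
```

move_arm:
  dp:
    - [0.783, -0.773, 0.152]
    - [0.783, -0.773, 0.152]
    - [0.783, -0.773, 0.152]
    - [0.783, -0.773, 0.152]
    - [0.783, -0.773, 0.152]
    - [0.783, -0.773, 0.152]
    - [0.783, -0.773, 0.152]
    - [0, 0, 0]
    - [0, 0, 0]
    - [0, 0, 0]
    - [0, 0, 0]
    - [0, 0, 0]
    - [0, 0, 0]
    - [0, 0, 0]
    - [0, 0, 0]
    - [0, 0, 0]
    - [0, 0, 0]
    - [0, 0, 0]
  rotation:
    - [0, 0, 0]
    - [0, 0, 0]
    - [0, 0, 0]
    - [0, 0, 0]
    - [0, 0, 0]
    - [0, 0, 0]
    - [0, 0, 0]
    - [0, 0, -0.962]
    - [0, 0, -0.962]
    - [0, 0, -0.962]
    - [0, 0, -0.962]
    - [0, 0, -0.962]
    - [0, 0, -0.962]
    - [0, 0, -0.962]
    - [0, 0, -0.962]
    - [0, 0, -0.962]
    - [0, 0, -0.962]
    - [0, 0, -0.962]
  claw: 1
  newtons: 40

```text
t: 3.6
eef_pos: [368.0, -326.7, 182.8]
orientation: [0.0, 0.783, 0.622, -0.0]
contact_force: [1.0, -0.9, -0.2]
grip_width: 0.996
grasp_force: 0.0
```

Run:
```python
from h import *
st()
im,ci=snap("wrist","w1"); print(np.round(ci["xyz"]))
for n in ["scraper_grip","scraper"]:
    print(n,[(np.round(w("wrist",d["at"],ci),1).tolist(),round(d["score"],2)) for d in landmark_of("wrist",n)])
for d in trace("wrist","scraper"):
    m=d["region"].astype(np.uint8); ys,xs=np.nonzero(m)
    k=max(cv2.findContours(m,cv2.RETR_EXTERNAL,cv2.CHAIN_APPROX_NONE)[0],key=cv2.contourArea)[:,0,:].astype(float)
    print(cv2.minAreaRect(np.array([onz("wrist",p,28,ci)[:2] for p in k],np.float32)),d["score"])
```

```text
t 3.6 tcp [ 368.  -326.7  182.8] R [[0.227, 0.974, 0.0], [0.974, -0.227, -0.0], [-0.0, 0.0, -1.0]] F [ 1.  -0.9 -0.2] g 0.9962916527588347 0.0
[ 385. -247.  346.]
scraper_grip []
scraper [([601.5, -217.5, 47.1], 0.68), ([371.7, -305.2, 2.1], 0.63)]
((373.4033508300781, -306.08380126953125), (108.75709533691406, 40.63145446777344), 76.89751434326172) 0.74
```

View pics/w1.png

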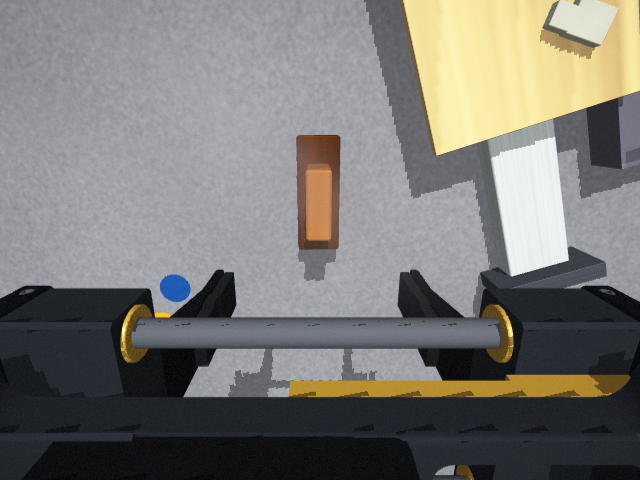

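The scraper stands at px (318,192), square to the fingers. The deck's front corner is at (436,155).

```bash
python3 -c "
from h import *
plan([373,-307,90],-13.2)
plan([373,-307,39])
ci=camera_info('wrist')
c=onz('wrist',(436,155),50,ci);print(c)
a=np.radians(4.8);ex=np.array([np.cos(a),np.sin(a)]);ey=np.array([-ex[1],ex[0]])
print('deck',c[:2]+85*ex+125*ey, onz('wrist',(404,0),50,ci))
"
```

```text
t 3.8 tcp [ 368.  -326.6  182.8] R [[0.234, 0.972, 0.0], [0.972, -0.234, -0.0], [-0.0, 0.0, -1.0]] F [-0.8  0.3 -0.7] g 1.0007433169693798 0.0
shift rows 3 each [0.169 0.002 0.773] total [0.507 0.006 2.319]
tool y heading -13.5
turn rows 1 each [ 0.002  0.003 -0.063]
t 3.8 tcp [ 368.  -326.6  182.8] R [[0.234, 0.972, 0.0], [0.972, -0.234, -0.0], [-0.0, 0.0, -1.0]] F [-0.8  0.3 -0.7] g 1.0007433169693798 0.0
shift rows 4 each [0.127 0.001 0.898] total [0.507 0.006 3.594]
tool y heading -13.5
[ 480.33795505 -292.34302811   50.        ]
deck [ 554.58011767 -160.66880402] [ 471.84415989 -172.31062896   50.        ]
```

move_arm:
  dp:
    - [0.17, 0, 0.75]
    - [0.17, 0, 0.75]
    - [0.17, 0, 0.75]
    - [0, 0, 0.7]
    - [0, 0, 0.4]
    - [0, 0, 0.24]
    - [0, 0, 0]
  rotation:
    - [0, 0, 0]
    - [0, 0, 0]
    - [0, 0, 0]
    - [0, 0, 0]
    - [0, 0, 0]
    - [0, 0, 0]
    - [0, 0, 0]

```text
t: 4.38
eef_pos: [371.5, -305.8, 37.2]
orientation: [-0.002, 0.785, 0.619, -0.0]
contact_force: [-0.5, -0.2, 0.4]
grip_width: 1.001
grasp_force: 0.0
```

move_arm:
  dp:
    - [0, 0, 0]
    - [0, 0, 0]
    - [0, 0, 0]
    - [0, 0, 0]
    - [0, 0, 0]
    - [0, 0, 0]
    - [0, 0, 0]
    - [0, 0, 0]
  rotation:
    - [0, 0, 0]
    - [0, 0, 0]
    - [0, 0, 0]
    - [0, 0, 0]
    - [0, 0, 0]
    - [0, 0, 0]
    - [0, 0, 0]
    - [0, 0, 0]
  claw: -1
  newtons: 40

```text
t: 5.05
eef_pos: [372.7, -306.9, 39.2]
orientation: [0.0, 0.785, 0.62, -0.0]
contact_force: [0.4, -0.0, -0.3]
grip_width: 0.479
grasp_force: 0.0
```

move_arm:
  dp:
    - [0, 0, 0]
    - [0, 0, 0]
    - [0, 0, 0]
    - [0, 0, 0]
    - [0, 0, 0]
    - [0, 0, 0]
    - [0, 0, 0]
    - [0, 0, 0]
  rotation:
    - [0, 0, 0]
    - [0, 0, 0]
    - [0, 0, 0]
    - [0, 0, 0]
    - [0, 0, 0]
    - [0, 0, 0]
    - [0, 0, 0]
    - [0, 0, 0]

```text
t: 5.72
eef_pos: [372.6, -306.8, 38.9]
orientation: [-0.0, 0.785, 0.62, -0.0]
contact_force: [0.7, -0.8, -2.0]
grip_width: 0.251
grasp_force: 40.0
```

```bash
python3 -c "
from h import *
a=np.radians(4.6);ex=np.array([np.cos(a),np.sin(a)]);ey=np.array([-ex[1],ex[0]]);D=np.array([555,-161])
print(D-110*ex+45*ey)
plan([*(D-110*ex+45*ey),120],4.6)
"
```

```text
[ 441.74537178 -124.96683215]
t 5.72 tcp [ 372.6 -306.8   38.9] R [[0.231, 0.973, -0.0], [0.973, -0.231, 0.0], [-0.0, -0.0, -1.0]] F [ 0.7 -0.8 -2. ] g 0.25053023189379303 39.999238550662994
shift rows 6 each [ 0.804  0.105 -0.338] total [ 4.821  0.629 -2.027]
tool y heading -13.4
turn rows 4 each [-0.    -0.    -0.899]
```

move_arm:
  dp:
    - [0, 0, -0.5]
    - [0, 0, -0.7]
    - [0, 0, -0.82]
    - [0.8, 0.1, 0]
    - [0.8, 0.1, 0]
    - [0.8, 0.1, 0]
    - [0.8, 0.1, 0]
    - [0.8, 0.1, 0]
    - [0.8, 0.12, 0]
    - [0, 0, 0]
    - [0, 0, 0]
    - [0, 0, 0]
    - [0, 0, 0]
    - [0, 0, 0]
    - [0, 0, 0]
  rotation:
    - [0, 0, 0]
    - [0, 0, 0]
    - [0, 0, 0]
    - [0, 0, 0]
    - [0, 0, 0]
    - [0, 0, 0]
    - [0, 0, 0]
    - [0, 0, 0]
    - [0, 0, 0]
    - [0, 0, -0.9]
    - [0, 0, -0.9]
    - [0, 0, -0.9]
    - [0, 0, -0.9]
    - [0, 0, 0]
    - [0, 0, 0]

```text
t: 6.97
eef_pos: [440.9, -125.7, 119.6]
orientation: [-0.0, 0.679, 0.734, -0.0]
contact_force: [0.1, -1.2, -1.7]
grip_width: 0.25
grasp_force: 40.0
```

```bash
python3 -c "
from h import *
a=np.radians(4.6);ex=np.array([np.cos(a),np.sin(a)]);ey=np.array([-ex[1],ex[0]]);D=np.array([555,-161])
plan([*(D-110*ex+45*ey),91.5],4.6)
snap('wrist','w2')
"
```

```text
t 6.97 tcp [ 440.9 -125.7  119.6] R [[-0.078, 0.997, -0.001], [0.997, 0.078, 0.0], [0.0, -0.001, -1.0]] F [ 0.1 -1.2 -1.7] g 0.2495014608896087 39.998816633597016
shift rows 1 each [0.017 0.022 0.703] total [0.017 0.022 0.703]
tool y heading 4.5
turn rows 1 each [-0.007 -0.001 -0.021]
```

View pics/w2.png

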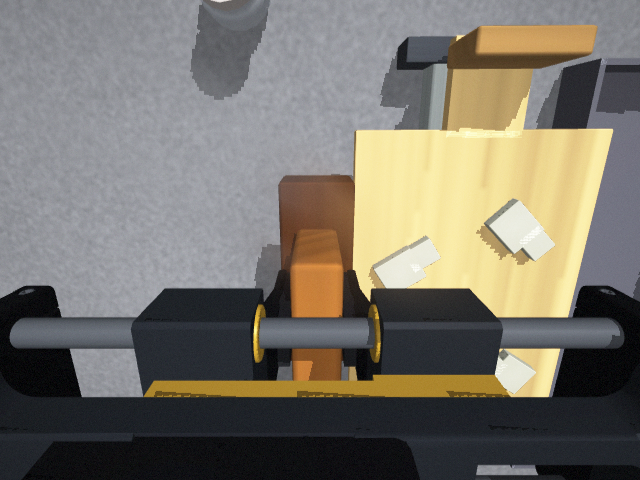

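move_arm:
  dp:
    - [0, 0, 0.3]
    - [0, 0, 0.3]
    - [0, 0.02, 0.1]
    - [0, 0, 0]
    - [0, 0, 0]
  rotation:
    - [0, 0, 0]
    - [0, 0, 0]
    - [0, 0, 0]
    - [0, 0, 0]
    - [0, 0, 0]

```text
t: 7.43
eef_pos: [442.1, -125.6, 91.9]
orientation: [-0.0, 0.678, 0.735, -0.0]
contact_force: [1.2, 0.1, -0.3]
grip_width: 0.245
grasp_force: 40.0
```

move_arm:
  dp:
    - [0, 0.2, 0]
    - [0, 0.24, 0]
    - [0, 0.24, 0]
    - [0, 0.24, 0]
    - [0, 0.24, 0]
    - [0, 0.24, 0]
    - [0, 0.24, 0]
    - [0, 0.24, 0]
    - [0, 0.24, 0]
    - [0, 0.24, 0]
    - [0, 0.24, 0]
    - [0, 0.24, 0]
    - [0, 0.24, 0]
    - [0, 0.24, 0]
    - [0, 0.24, 0]
    - [0, 0.24, 0]
    - [0, 0.24, 0]
    - [0, 0.24, 0]
    - [0, 0.24, 0]
    - [0, 0, 0]
  rotation:
    - [0, 0, 0]
    - [0, 0, 0]
    - [0, 0, 0]
    - [0, 0, 0]
    - [0, 0, 0]
    - [0, 0, 0]
    - [0, 0, 0]
    - [0, 0, 0]
    - [0, 0, 0]
    - [0, 0, 0]
    - [0, 0, 0]
    - [0, 0, 0]
    - [0, 0, 0]
    - [0, 0, 0]
    - [0, 0, 0]
    - [0, 0, 0]
    - [0, 0, 0]
    - [0, 0, 0]
    - [0, 0, 0]
    - [0, 0, 0]

```text
t: 9.1
eef_pos: [624.4, -110.5, 91.9]
orientation: [0.0, 0.678, 0.735, 0.001]
contact_force: [0.2, -0.6, -1.9]
grip_width: 0.252
grasp_force: 40.0
```

```bash
python3 -c "
from h import *
st()
snap('side','s2')
snap('scene','c2')
a=np.vstack([cv2.resize(cv2.imread('pics/s2.png')[220:460,220:500],(560,480)) ]);b=cv2.resize(cv2.imread('pics/c2.png')[220:430,100:380],(560,420))
cv2.imwrite('pics/m2.png',np.hstack([cv2.resize(a,(400,343)),cv2.resize(b,(400,300))[:343] if 0 else cv2.copyMakeBorder(cv2.resize(b,(400,300)),0,43,0,0,0)]))
"
```

```text
t 9.1 tcp [ 624.4 -110.5   91.9] R [[-0.081, 0.997, 0.002], [0.997, 0.081, 0.001], [0.001, 0.002, -1.0]] F [ 0.2 -0.6 -1.9] g 0.2516065162730899 39.99901601113379
```

View pics/m2.png

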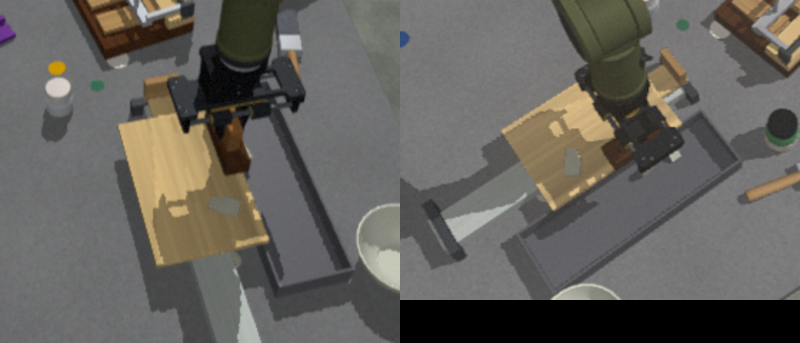

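move_arm:
  dp:
    - [0, 0.2, 0]
    - [0, 0.2, 0]
    - [0, 0, 0]
    - [0, 0, -0.5]
    - [0, 0, -0.7]
    - [0, 0, 0]
    - [0, 0, 0]
  rotation:
    - [0, 0, 0]
    - [0, 0, 0]
    - [0, 0, 0]
    - [0, 0, 0]
    - [0, 0, 0]
    - [0, 0, 0]
    - [0, 0, 0]

```text
t: 9.78
eef_pos: [639.7, -109.9, 141.9]
orientation: [0.002, 0.678, 0.735, 0.001]
contact_force: [-0.7, 0.7, -0.8]
grip_width: 0.253
grasp_force: 40.0
```

```bash
python3 -c "
from h import *
a=np.radians(4.6);ex=np.array([np.cos(a),np.sin(a)]);ey=np.array([-ex[1],ex[0]]);D=np.array([555,-161])
plan([*(D-30*ex-60*ey),139],4.6)
"
```

```text
t 9.78 tcp [ 639.7 -109.9  141.9] R [[-0.081, 0.997, 0.004], [0.997, 0.081, -0.001], [-0.001, 0.004, -1.0]] F [-0.7  0.7 -0.8] g 0.2530461849943742 39.99890782870352
shift rows 4 each [-0.651 -0.741  0.016] total [-2.603 -2.964  0.064]
tool y heading 4.6
turn rows 1 each [0.046 0.014 0.004]
```

move_arm:
  dp:
    - [-0.65, -0.74, 0]
    - [-0.65, -0.74, 0]
    - [-0.65, -0.74, 0]
    - [-0.65, -0.74, 0]
    - [0, 0, 0]
    - [0, 0, 0.4]
    - [0, 0, 0.4]
    - [0, 0, 0.2]
    - [0, 0, 0]
    - [0, 0, 0]
  rotation:
    - [0, 0, 0]
    - [0, 0, 0]
    - [0, 0, 0]
    - [0, 0, 0]
    - [0, 0, 0]
    - [0, 0, 0]
    - [0, 0, 0]
    - [0, 0, 0]
    - [0, 0, 0]
    - [0, 0, 0]

```text
t: 10.62
eef_pos: [528.1, -222.5, 99.0]
orientation: [-0.001, 0.678, 0.735, -0.0]
contact_force: [0.6, 0.5, -2.1]
grip_width: 0.252
grasp_force: 40.0
```

```bash
python3 -c "
from h import *
a=np.radians(4.6);ex=np.array([np.cos(a),np.sin(a)]);ey=np.array([-ex[1],ex[0]]);D=np.array([555,-161])
plan([*(D-30*ex-60*ey),92],4.6)
"
```

```text
t 10.62 tcp [ 528.1 -222.5   99. ] R [[-0.081, 0.997, -0.002], [0.997, 0.081, 0.001], [0.001, -0.002, -1.0]] F [ 0.6  0.5 -2.1] g 0.25188919721384423 39.99886276200414
shift rows 1 each [-0.021  0.043  0.175] total [-0.021  0.043  0.175]
tool y heading 4.7
turn rows 1 each [-0.018 -0.012  0.01 ]
```

move_arm:
  dp:
    - [0, 0, 0.18]
    - [0, 0, 0]
    - [0, 0.22, 0]
    - [0, 0.22, 0]
    - [0, 0.22, 0]
    - [0, 0.22, 0]
    - [0, 0.22, 0]
    - [0, 0.22, 0]
    - [0, 0.22, 0]
    - [0, 0.22, 0]
    - [0, 0.22, 0]
    - [0, 0.22, 0]
    - [0, 0.22, 0]
    - [0, 0.22, 0]
    - [0, 0.22, 0]
    - [0, 0.22, 0]
    - [0, 0, 0]
    - [0, 0, 0]
    - [0, 0, -0.5]
    - [0, 0, -0.7]
  rotation:
    - [0, 0, 0]
    - [0, 0, 0]
    - [0, 0, 0]
    - [0, 0, 0]
    - [0, 0, 0]
    - [0, 0, 0]
    - [0, 0, 0]
    - [0, 0, 0]
    - [0, 0, 0]
    - [0, 0, 0]
    - [0, 0, 0]
    - [0, 0, 0]
    - [0, 0, 0]
    - [0, 0, 0]
    - [0, 0, 0]
    - [0, 0, 0]
    - [0, 0, 0]
    - [0, 0, 0]
    - [0, 0, 0]
    - [0, 0, 0]

```text
t: 12.28
eef_pos: [648.4, -212.9, 137.5]
orientation: [-0.003, 0.678, 0.735, -0.002]
contact_force: [0.8, -0.0, -1.6]
grip_width: 0.252
grasp_force: 40.0
```

```bash
python3 -c "
from h import *
plan([370,-300,139],-13.4)
"
```

```text
t 12.28 tcp [ 648.4 -212.9  137.5] R [[-0.08, 0.997, -0.007], [0.997, 0.08, 0.002], [0.003, -0.007, -1.0]] F [ 0.8 -0.  -1.6] g 0.251975122761315 39.998941188678145
shift rows 8 each [-0.201 -0.889  0.001] total [-1.61  -7.112  0.009]
tool y heading 4.6
turn rows 4 each [-0.022 -0.004  0.9  ]
```

move_arm:
  dp:
    - [-0.2, -0.88, 0]
    - [-0.2, -0.88, 0]
    - [-0.2, -0.88, 0]
    - [-0.2, -0.88, 0]
    - [-0.2, -0.88, 0]
    - [-0.2, -0.88, 0]
    - [-0.2, -0.88, 0]
    - [-0.2, -0.88, 0]
    - [0, 0, 0]
    - [0, 0, 0]
  rotation:
    - [0, 0, 0]
    - [0, 0, 0]
    - [0, 0, 0]
    - [0, 0, 0]
    - [0, 0, 0]
    - [0, 0, 0]
    - [0, 0, 0]
    - [0, 0, 0]
    - [0, 0, 0]
    - [0, 0, 0]

```text
t: 13.12
eef_pos: [373.3, -300.8, 141.0]
orientation: [0.0, 0.68, 0.733, -0.001]
contact_force: [0.9, 0.4, -1.7]
grip_width: 0.251
grasp_force: 40.0
```

Run:
```python
from h import *
plan([370,-300,45],-13.4)
snap('side','s3')
ims=snap('scene','c3')
a=cv2.resize(cv2.imread('pics/s3.png')[220:460,220:500],(400,343));b=cv2.resize(cv2.imread('pics/c3.png')[220:430,100:380],(400,300))
cv2.imwrite('pics/m3.png',np.hstack([a,cv2.copyMakeBorder(b,0,43,0,0,0)]))
for c in ["scene","side"]:
    print([(np.round(w(c,d["at"])).tolist(),round(d["score"],2)) for d in landmark_of(c,"flake0")])
```

```text
t 13.12 tcp [ 373.3 -300.8  141. ] R [[-0.076, 0.997, -0.001], [0.997, 0.076, -0.001], [-0.001, -0.001, -1.0]] F [ 0.9  0.4 -1.7] g 0.25102307047433736 39.9989387858659
shift rows 3 each [ 0.01  -0.026  0.8  ] total [ 0.03  -0.079  2.399]
tool y heading 4.3
turn rows 4 each [-0.001  0.004  0.887]
[([673.0, -225.0, 12.0], 0.75), ([587.0, 296.0, 60.0], 0.74), ([644.0, -67.0, 26.0], 0.63), ([650.0, -111.0, 18.0], 0.5), ([492.0, 340.0, 29.0], 0.34)]
[([646.0, -104.0, 22.0], 0.67), ([555.0, -153.0, -1.0], 0.65), ([651.0, -70.0, 20.0], 0.59), ([674.0, -225.0, 14.0], 0.51)]
```

View pics/m3.png

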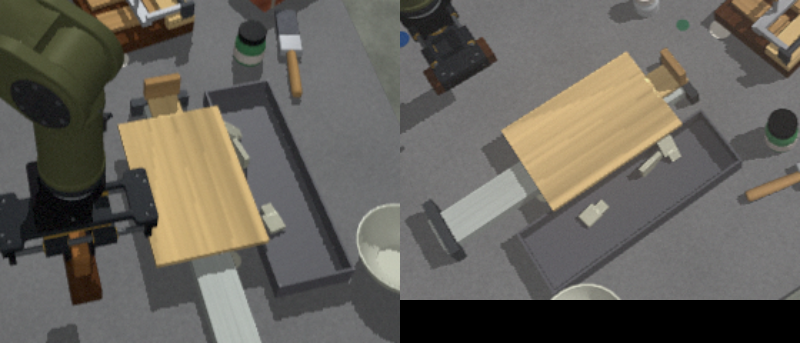

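The deck is clear and all three flakes are in the trough (crop right half: (593,213), (650,162), (668,148)). Now setting the scraper down.

move_arm:
  dp:
    - [0, 0, 0.6]
    - [0, 0, 0.7]
    - [0, 0, 0.6]
    - [0, 0, 0.4]
    - [0, 0, 0.2]
    - [0, 0, 0]
    - [0, 0, 0]
  rotation:
    - [0, 0, 0]
    - [0, 0, 0]
    - [0, 0, 0]
    - [0, 0, 0]
    - [0, 0, 0]
    - [0, 0, 0]
    - [0, 0, 0]

```text
t: 13.9
eef_pos: [377.0, -299.2, 40.8]
orientation: [0.0, 0.677, 0.736, 0.0]
contact_force: [0.5, -0.3, -2.4]
grip_width: 0.249
grasp_force: 40.0
```

```bash
python3 -c "
from h import *
st()"
```

```text
t 13.9 tcp [ 377.  -299.2   40.8] R [[-0.082, 0.997, 0.001], [0.997, 0.082, 0.0], [0.0, 0.001, -1.0]] F [ 0.5 -0.3 -2.4] g 0.24931458442237703 39.993199962191284
```

move_arm:
  dp:
    - [0, 0, 0.04]
    - [0, 0, 0]
    - [0, 0, 0]
  rotation:
    - [0, 0, 0]
    - [0, 0, 0]
    - [0, 0, 0]

```text
t: 14.15
eef_pos: [376.2, -299.7, 39.4]
orientation: [0.0, 0.678, 0.735, -0.0]
contact_force: [-0.4, 0.8, -1.7]
grip_width: 0.25
grasp_force: 40.0
```

move_arm:
  dp:
    - [0, 0, 0]
    - [0, 0, 0]
    - [0, 0, 0]
    - [0, 0, 0]
    - [0, 0, 0]
    - [0, 0, 0]
    - [0, 0, -0.4]
    - [0, 0, -0.9]
    - [0, 0, -0.9]
    - [0, 0, -0.9]
    - [0, 0, -0.9]
    - [0, 0, 0]
    - [0, 0, 0]
  rotation:
    - [0, 0, 0]
    - [0, 0, 0]
    - [0, 0, 0]
    - [0, 0, 0]
    - [0, 0, 0]
    - [0, 0, 0]
    - [0, 0, 0]
    - [0, 0, 0]
    - [0, 0, 0]
    - [0, 0, 0]
    - [0, 0, 0]
    - [0, 0, 0]
    - [0, 0, 0]
  claw: 0.3

```text
t: 15.23
eef_pos: [377.1, -300.6, 201.5]
orientation: [0.003, 0.678, 0.735, -0.0]
contact_force: [0.2, -0.4, -0.8]
grip_width: 0.647
grasp_force: 0.0
```

```bash
python3 -c "
from h import *
im,ci=snap('wrist')
print([(np.round(w('wrist',d['at'],ci)).tolist(),d['score']) for d in landmark_of('wrist','scraper')])
P=np.array([515.5,279.5])
plan([430,250,210],15)"
```

```text
[([373.0, -301.0, 2.0], 0.6)]
t 15.33 tcp [ 375.3 -299.2  198.2] R [[-0.081, 0.997, -0.001], [0.997, 0.081, 0.001], [0.001, -0.001, -1.0]] F [ 0.5  0.7 -0.3] g 0.6554959216165281 0.0
shift rows 16 each [ 0.849  0.154 -0.018] total [13.577  2.468 -0.288]
tool y heading 4.6
turn rows 3 each [-0.004 -0.003 -0.692]
```

```bash
python3 -c "
from h import *
plan([500,190,250],15)"
```

```text
t 15.33 tcp [ 375.3 -299.2  198.2] R [[-0.081, 0.997, -0.001], [0.997, 0.081, 0.001], [0.001, -0.001, -1.0]] F [ 0.5  0.7 -0.3] g 0.6554959216165281 0.0
shift rows 14 each [ 0.853  0.292 -0.092] total [11.941  4.091 -1.291]
tool y heading 4.6
turn rows 3 each [-0.004 -0.003 -0.692]
```

move_arm:
  dp:
    - [0.85, 0.29, -0.09]
    - [0.85, 0.29, -0.09]
    - [0.85, 0.29, -0.09]
    - [0.85, 0.29, -0.09]
    - [0.85, 0.29, -0.09]
    - [0.85, 0.29, -0.09]
    - [0.85, 0.29, -0.09]
    - [0.85, 0.29, -0.09]
    - [0.85, 0.29, -0.09]
    - [0.85, 0.29, -0.09]
    - [0.85, 0.29, -0.09]
    - [0.85, 0.29, -0.09]
    - [0.85, 0.29, -0.09]
    - [0.85, 0.29, -0.09]
    - [0, 0, 0]
    - [0, 0, 0]
    - [0, 0, 0]
    - [0, 0, 0]
  rotation:
    - [0, 0, 0]
    - [0, 0, 0]
    - [0, 0, 0]
    - [0, 0, 0]
    - [0, 0, 0]
    - [0, 0, 0]
    - [0, 0, 0]
    - [0, 0, 0]
    - [0, 0, 0]
    - [0, 0, 0]
    - [0, 0, 0]
    - [0, 0, 0]
    - [0, 0, 0]
    - [0, 0, 0]
    - [0, 0, -0.69]
    - [0, 0, -0.69]
    - [0, 0, -0.69]
    - [0, 0, 0]

```text
t: 16.83
eef_pos: [498.3, 188.0, 247.4]
orientation: [-0.002, 0.608, 0.794, -0.001]
contact_force: [-0.7, 0.4, -0.0]
grip_width: 0.65
grasp_force: 0.0
```

Run:
```python
from h import *
st()
im,ci=snap("wrist","w4"); print(np.round(ci["xyz"]))
for n in ["press","bar_grip","bar_hinge","board0"]:
    print(n,[(np.round(w("wrist",d["at"],ci),1).tolist(),round(d["score"],2)) for d in landmark_of("wrist",n)])
for d in trace("wrist","board0")+trace("wrist","press"):
    m=d["region"].astype(np.uint8)
    k=max(cv2.findContours(m,cv2.RETR_EXTERNAL,cv2.CHAIN_APPROX_NONE)[0],key=cv2.contourArea)[:,0,:].astype(float)
    r=cv2.minAreaRect(np.array([onz("wrist",p,40,ci)[:2] for p in k],np.float32)); print(np.round(k.mean(0)),np.round(r[0],1),np.round(r[1],1),round(r[2],1),round(d["score"],2))
```

```text
t 16.83 tcp [498.3 188.  247.4] R [[-0.261, 0.965, -0.004], [0.965, 0.261, 0.0], [0.001, -0.004, -1.0]] F [-0.7  0.4 -0. ] g 0.6504504561735088 0.0
[477. 267. 410.]
press [([513.5, 281.2, 6.9], 0.71)]
bar_grip [([513.2, 280.0, 101.4], 0.81)]
bar_hinge [([586.4, 298.5, 57.9], 0.84)]
board0 [([487.4, 347.7, 34.9], 0.81), ([253.0, 268.4, 4.9], 0.76), ([527.0, 210.2, 28.0], 0.68), ([510.8, 272.6, 29.7], 0.56)]
[315. 193.] [491.3 199.9] [66.6 43.9] 13.9 0.84
[315. 130.] [473.8 264.5] [66.8 44.3] 15.2 0.68
[120.  68.] [269.2 267.3] [ 49.7 130.5] 26.3 0.66
[315.  54.] [455.1 334. ] [66.5 44.6] 15.1 0.6
[360. 117.] [524.2 269. ] [190.1 254.7] 15.2 0.92
[315. 193.] [491.3 200.1] [66.6 45.4] 13.6 0.33
```

View pics/w4.png

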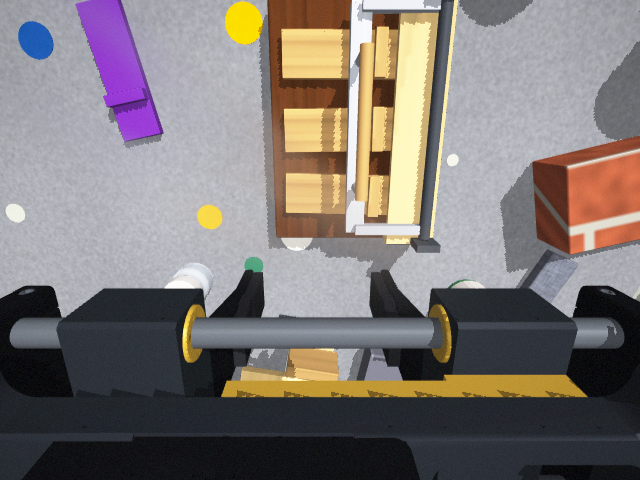

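Three natural-wood boards sit in the press, with front ends around px (315,193), (315,130) and (315,54), which matches the description. The purple one at (120,68) is the look-alike. The rod runs from (370,45) to (361,198).

Run:
```python
from h import *
ci=camera_info("wrist")
a=onz("wrist",(369,45),100,ci);b=onz("wrist",(361,198),100,ci);print(a,b,np.linalg.norm(a-b),np.degrees(np.arctan2(*(b-a)[[0,1]])))
for u in [(452,20),(428,240),(349,20),(346,200)]: print(u,onz("wrist",u,60,ci))
m=(a+b)/2; print(m)
plan([m[0],m[1],150],15)
```

```text
[502.00599172 341.63174656 100.        ] [533.60311388 217.05091719 100.        ] 128.52533281566002 165.76831050267035
(452, 20) [572.44643388 390.3743842   60.        ]
(428, 240) [626.01955399 184.87008451  60.        ]
(349, 20) [481.29326757 366.03868471  60.        ]
(346, 200) [526.06452342 204.52367031  60.        ]
[517.8045528  279.34133188 100.        ]
t 17.18 tcp [499.3 187.7 249.2] R [[-0.257, 0.966, -0.0], [0.966, 0.257, -0.0], [-0.0, -0.0, -1.0]] F [-0.1  0.1  0.5] g 0.6537344651755201 0.0
shift rows 3 each [0.698 0.346 0.827] total [2.095 1.037 2.48 ]
tool y heading 14.9
turn rows 1 each [-0.003  0.003 -0.017]
```

move_arm:
  dp:
    - [0.7, 0.345, 0.75]
    - [0.7, 0.345, 0.75]
    - [0.7, 0.345, 0.75]
    - [0, 0, 0.6]
    - [0, 0, 0.6]
    - [0, 0, 0.5]
    - [0, 0, 0.2]
    - [0, 0, 0]
    - [0, 0, 0]
  rotation:
    - [0, 0, 0]
    - [0, 0, 0]
    - [0, 0, 0]
    - [0, 0, 0]
    - [0, 0, 0]
    - [0, 0, 0]
    - [0, 0, 0]
    - [0, 0, 0]
    - [0, 0, 0]
  claw: -0.2

```text
t: 17.93
eef_pos: [517.3, 276.4, 87.3]
orientation: [0.0, 0.609, 0.793, 0.0]
contact_force: [0.6, 0.9, -0.3]
grip_width: 0.403
grasp_force: 0.0
```

Run:
```python
from h import *
plan([517.8,279.3,81],14.8)
```

```text
t 17.93 tcp [517.3 276.4  87.3] R [[-0.258, 0.966, 0.0], [0.966, 0.258, 0.0], [0.0, 0.0, -1.0]] F [ 0.6  0.9 -0.3] g 0.40265377456600226 0.0
shift rows 1 each [0.067 0.031 0.158] total [0.067 0.031 0.158]
tool y heading 14.9
turn rows 1 each [ 0.004 -0.002  0.028]
```

move_arm:
  dp:
    - [0.06, 0.03, 0.15]
    - [0, 0, 0]
    - [0, 0, 0]
    - [0, 0, 0]
    - [0, 0, 0]
    - [0, 0, 0]
    - [0, 0, 0]
    - [0, 0, 0]
    - [0, 0, 0]
    - [0, 0, 0]
    - [0, 0, 0]
  rotation:
    - [0, 0, 0]
    - [0, 0, 0]
    - [0, 0, 0]
    - [0, 0, 0]
    - [0, 0, 0]
    - [0, 0, 0]
    - [0, 0, 0]
    - [0, 0, 0]
    - [0, 0, 0]
    - [0, 0, 0]
    - [0, 0, 0]
  claw: -1
  newtons: 30

```text
t: 18.85
eef_pos: [516.1, 278.6, 81.3]
orientation: [-0.0, 0.609, 0.793, -0.001]
contact_force: [-4.7, -2.4, 5.1]
grip_width: 0.13
grasp_force: 30.0
```

Run:
```python
from h import *
s=st(); 
# arc rows: rod about hinge, tool y = press +x, tool z = down
th=np.linspace(0,1.27,17); a0=np.arctan2(40,-75); r=85
x=r*np.cos(a0-th); z=r*np.sin(a0-th)
for dx,dz in zip(np.diff(x),np.diff(z)): print([0,round(dx/40,2),round(-dz/40,2)],end=",")
```

```text
t 18.85 tcp [516.1 278.6  81.3] R [[-0.259, 0.966, -0.002], [0.966, 0.259, -0.002], [-0.001, -0.003, -1.0]] F [-4.7 -2.4  5.1] g 0.129667106570834 30.001972317695618
[0, np.float64(0.09), np.float64(-0.15)],[0, np.float64(0.1), np.float64(-0.14)],[0, np.float64(0.11), np.float64(-0.13)],[0, np.float64(0.12), np.float64(-0.12)],[0, np.float64(0.13), np.float64(-0.11)],[0, np.float64(0.13), np.float64(-0.1)],[0, np.float64(0.14), np.float64(-0.09)],[0, np.float64(0.15), np.float64(-0.08)],[0, np.float64(0.15), np.float64(-0.07)],[0, np.float64(0.16), np.float64(-0.05)],[0, np.float64(0.16), np.float64(-0.04)],[0, np.float64(0.17), np.float64(-0.03)],[0, np.float64(0.17), np.float64(-0.01)],[0, np.float64(0.17), np.float64(-0.0)],[0, np.float64(0.17), np.float64(0.01)],[0, np.float64(0.17), np.float64(0.03)],
```

move_arm:
  dp:
    - [0, 0.09, -0.15]
    - [0, 0.1, -0.14]
    - [0, 0.11, -0.13]
    - [0, 0.12, -0.12]
    - [0, 0.13, -0.11]
    - [0, 0.13, -0.1]
    - [0, 0.14, -0.09]
    - [0, 0.15, -0.08]
    - [0, 0.15, -0.07]
    - [0, 0, 0]
  rotation:
    - [0, 0, 0]
    - [0, 0, 0]
    - [0, 0, 0]
    - [0, 0, 0]
    - [0, 0, 0]
    - [0, 0, 0]
    - [0, 0, 0]
    - [0, 0, 0]
    - [0, 0, 0]
    - [0, 0, 0]

```text
t: 19.68
eef_pos: [557.9, 289.9, 122.9]
orientation: [-0.001, 0.609, 0.793, -0.004]
contact_force: [-14.2, -6.4, 17.2]
grip_width: 0.127
grasp_force: 30.0
```

```bash
cat >> h.py <<'E'
def bar():
    s=st(); e=np.radians(14.8); d=(np.array(s["eef_pos"])-[517.8,279.3,81])
    x=d[0]*np.cos(e)+d[1]*np.sin(e)-75; z=d[2]+40; th=np.arctan2(40,-75)-np.arctan2(z,x)
    print("bar est",round(th,3),"r",round(np.hypot(x,z),1),"lateral",round(-d[0]*np.sin(e)+d[1]*np.cos(e),1)); return x,z
E
python3 -c "
from h import *
bar()"
```

```text
t 19.68 tcp [557.9 289.9 122.9] R [[-0.259, 0.966, -0.007], [0.966, 0.259, -0.004], [-0.003, -0.007, -1.0]] F [-14.2  -6.4  17.2] g 0.1267279694980823 30.005990266799927
bar est 0.692 r 88.5 lateral 0.0
```

move_arm:
  dp:
    - [0, 0.1, -0.13]
    - [0, 0.16, -0.06]
    - [0, 0.16, -0.05]
    - [0, 0.17, -0.04]
    - [0, 0.17, -0.02]
    - [0, 0.17, -0.01]
    - [0, 0.17, 0]
    - [0, 0.1, 0.01]
    - [0, 0, 0]
  rotation:
    - [0, 0, 0]
    - [0, 0, 0]
    - [0, 0, 0]
    - [0, 0, 0]
    - [0, 0, 0]
    - [0, 0, 0]
    - [0, 0, 0]
    - [0, 0, 0]
    - [0, 0, 0]

```text
t: 20.43
eef_pos: [602.3, 301.9, 131.3]
orientation: [-0.003, 0.609, 0.794, -0.006]
contact_force: [-12.4, -4.5, 2.6]
grip_width: 0.123
grasp_force: 30.0
```

```bash
python3 -c "
from h import *
bar()"
```

```text
t 20.43 tcp [602.3 301.9 131.3] R [[-0.259, 0.966, -0.012], [0.966, 0.259, -0.005], [-0.002, -0.013, -1.0]] F [-12.4  -4.5   2.6] g 0.12344991747631893 29.99831199645996
bar est 1.218 r 91.1 lateral 0.3
```

move_arm:
  dp:
    - [0, 0.12, 0.02]
    - [0, 0.05, 0.02]
    - [0, 0, 0]
  rotation:
    - [0, 0, 0]
    - [0, 0, 0]
    - [0, 0, 0]

```text
t: 20.68
eef_pos: [602.4, 301.9, 131.1]
orientation: [-0.005, 0.608, 0.794, -0.012]
contact_force: [-30.7, -14.2, 19.3]
grip_width: 0.124
grasp_force: 30.0
```

move_arm:
  dp:
    - [0, 0, 0]
    - [0, 0, 0]
    - [0, 0, 0]
    - [0, 0, 0]
    - [0, 0, -0.3]
    - [0, 0, -0.6]
    - [0, 0, -0.8]
    - [0, 0, -0.8]
    - [0, 0, 0]
  rotation:
    - [0, 0, 0]
    - [0, 0, 0]
    - [0, 0, 0]
    - [0, 0, 0]
    - [0, 0, 0]
    - [0, 0, 0]
    - [0, 0, 0]
    - [0, 0, 0]
    - [0, 0, 0]
  claw: -0.3

```text
t: 21.43
eef_pos: [617.0, 307.1, 239.4]
orientation: [0.003, 0.609, 0.793, 0.006]
contact_force: [0.1, 0.7, 0.6]
grip_width: 0.351
grasp_force: 0.0
```

```bash
python3 -c "
from h import *
bar()
plan([440,260,235],-75.2)"
```

```text
t 21.43 tcp [617.  307.1 239.4] R [[-0.257, 0.966, 0.011], [0.966, 0.257, 0.006], [0.003, 0.013, -1.0]] F [0.1 0.7 0.6] g 0.3506424517851384 0.0
bar est 1.221 r 200.4 lateral 1.5
t 21.43 tcp [617.  307.1 239.4] R [[-0.257, 0.966, 0.011], [0.966, 0.257, 0.006], [0.003, 0.013, -1.0]] F [0.1 0.7 0.6] g 0.3506424517851384 0.0
shift rows 6 each [ 0.    -0.763  0.009] total [ 2.000e-03 -4.581e+00  5.200e-02]
tool y heading 14.9
turn rows 19 each [ 0.004 -0.008  0.949]
```

```bash
python3 -c "
from h import *
plan([498,202,200],104.8)"
```

```text
t 21.43 tcp [617.  307.1 239.4] R [[-0.257, 0.966, 0.011], [0.966, 0.257, 0.006], [0.003, 0.013, -1.0]] F [0.1 0.7 0.6] g 0.3506424517851384 0.0
shift rows 4 each [-0.444 -0.891  0.234] total [-1.776 -3.564  0.934]
tool y heading 14.9
turn rows 18 each [ 0.008  0.005 -0.999]
```

move_arm:
  dp:
    - [-0.44, -0.89, 0]
    - [-0.44, -0.89, 0]
    - [-0.44, -0.89, 0]
    - [-0.44, -0.89, 0]
  rotation:
    - [0, 0, 0]
    - [0, 0, 0]
    - [0, 0, 0]
    - [0, 0, 0]
  claw: 0.31

```text
t: 21.77
eef_pos: [494.0, 199.3, 230.7]
orientation: [-0.0, 0.609, 0.793, 0.001]
contact_force: [-1.1, -1.3, 2.7]
grip_width: 0.571
grasp_force: 0.0
```

move_arm:
  dp:
    - [0, 0, 0]
    - [0, 0, 0]
    - [0, 0, 0]
    - [0, 0, 0]
    - [0, 0, 0]
    - [0, 0, 0]
    - [0, 0, 0]
    - [0, 0, 0]
    - [0, 0, 0]
    - [0, 0, 0]
    - [0, 0, 0]
    - [0, 0, 0]
    - [0, 0, 0]
    - [0, 0, 0]
    - [0, 0, 0]
    - [0, 0, 0]
    - [0, 0, 0]
    - [0, 0, 0]
    - [0, 0, 0]
  rotation:
    - [0, 0, -1]
    - [0, 0, -1]
    - [0, 0, -1]
    - [0, 0, -1]
    - [0, 0, -1]
    - [0, 0, -1]
    - [0, 0, -1]
    - [0, 0, -1]
    - [0, 0, -1]
    - [0, 0, -1]
    - [0, 0, -1]
    - [0, 0, -1]
    - [0, 0, -1]
    - [0, 0, -1]
    - [0, 0, -1]
    - [0, 0, -1]
    - [0, 0, -1]
    - [0, 0, -1]
    - [0, 0, 0]

```text
t: 23.35
eef_pos: [495.4, 200.1, 231.6]
orientation: [0.001, -0.131, 0.991, 0.0]
contact_force: [-0.2, 0.5, 0.1]
grip_width: 0.659
grasp_force: 0.0
```

Run:
```python
from h import *
plan([498,202,60],104.8)
im,ci=snap("wrist","w5"); print(np.round(ci["xyz"]))
for d in trace("wrist","board0"):
    m=d["region"].astype(np.uint8)
    k=max(cv2.findContours(m,cv2.RETR_EXTERNAL,cv2.CHAIN_APPROX_NONE)[0],key=cv2.contourArea)[:,0,:].astype(float)
    r=cv2.minAreaRect(np.array([onz("wrist",p,40,ci)[:2] for p in k],np.float32)); print(np.round(k.mean(0)),np.round(r[0],1),np.round(r[1],1),round(r[2],1),round(d["score"],2))
```

```text
t 23.35 tcp [495.4 200.1 231.6] R [[-0.966, -0.26, 0.002], [-0.26, 0.966, 0.001], [-0.002, 0.0, -1.0]] F [-0.2  0.5  0.1] g 0.6588014853170161 0.0
shift rows 5 each [-0.013  0.006  0.858] total [-0.066  0.03   4.291]
tool y heading 105.1
turn rows 1 each [0.    0.027 0.056]
[415. 179. 394.]
[431.   8.] [290.5 258.3] [ 21.6 109.8] 15.1 0.9
[315. 223.] [514.8 204.4] [115.8  45.7] 13.8 0.88
[627. 101.] [315.5 463.9] [131.6  32.9] 31.0 0.85
[378. 223.] [497.1 271.5] [115.7  46.7] 17.2 0.66
[593. 265.] [478.2 526.9] [136.   42.2] 83.3 0.65
[443. 223.] [477.8 341.4] [115.   50.7] 15.2 0.61
```

View pics/w5.png

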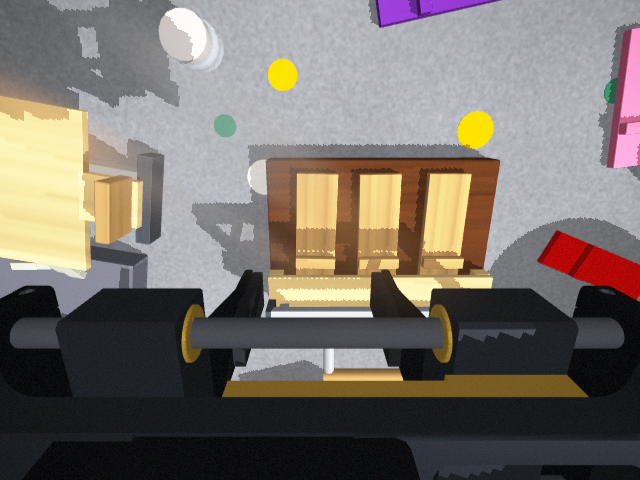

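The bar is up. The boards' tops are at px (316,223), (379,220) and (446,220), with board 1 directly under the open fingers.

move_arm:
  dp:
    - [0, 0, 0.8]
    - [0, 0, 0.85]
    - [0, 0, 0.85]
    - [0, 0, 0.85]
    - [0, 0, 0.7]
    - [0, 0, 0.4]
    - [0, 0, 0.3]
    - [0, 0, 0.15]
    - [0, 0, 0]
    - [0, 0, 0]
  rotation:
    - [0, 0, 0]
    - [0, 0, 0]
    - [0, 0, 0]
    - [0, 0, 0]
    - [0, 0, 0]
    - [0, 0, 0]
    - [0, 0, 0]
    - [0, 0, 0]
    - [0, 0, 0]
    - [0, 0, 0]

```text
t: 24.28
eef_pos: [495.1, 200.3, 35.7]
orientation: [0.001, -0.13, 0.992, 0.0]
contact_force: [-1.0, 0.6, 0.2]
grip_width: 0.652
grasp_force: 0.0
```

```bash
python3 -c "
from h import *
plan([496,200.5,31.5],104.8)"
```

```text
t 24.28 tcp [495.1 200.3  35.7] R [[-0.966, -0.258, 0.001], [-0.258, 0.966, 0.0], [-0.001, 0.0, -1.0]] F [-1.   0.6  0.2] g 0.6522831790570169 0.0
shift rows 1 each [-0.023 -0.001  0.104] total [-0.023 -0.001  0.104]
tool y heading 104.9
turn rows 1 each [0.001 0.016 0.028]
```

move_arm:
  dp:
    - [0, 0, 0.1]
    - [0, 0, 0]
    - [0, 0, 0]
    - [0, 0, 0]
    - [0, 0, 0]
    - [0, 0, 0]
    - [0, 0, 0]
    - [0, 0, 0]
    - [0, 0, 0]
  rotation:
    - [0, 0, 0]
    - [0, 0, 0]
    - [0, 0, 0]
    - [0, 0, 0]
    - [0, 0, 0]
    - [0, 0, 0]
    - [0, 0, 0]
    - [0, 0, 0]
    - [0, 0, 0]
  claw: -1
  newtons: 40

```text
t: 25.03
eef_pos: [494.9, 199.9, 31.4]
orientation: [0.0, -0.13, 0.991, -0.0]
contact_force: [-0.7, -0.8, 6.0]
grip_width: 0.5
grasp_force: 39.9
```

move_arm:
  dp:
    - [0.15, 0, -0.01]
    - [0.25, 0, 0]
    - [0.3, 0, 0]
    - [0.3, 0, 0]
    - [0.25, 0, 0]
    - [0.1, 0, 0]
    - [0, 0, 0]
  rotation:
    - [0, 0, 0]
    - [0, 0, 0]
    - [0, 0, 0]
    - [0, 0, 0]
    - [0, 0, 0]
    - [0, 0, 0]
    - [0, 0, 0]

```text
t: 25.62
eef_pos: [440.8, 185.5, 31.3]
orientation: [-0.001, -0.13, 0.991, -0.001]
contact_force: [-2.3, 0.4, 6.5]
grip_width: 0.502
grasp_force: 39.9
```

Run:
```python
from h import *
st()
im,ci=snap("wrist","w6")
for d in trace("wrist","board0"):
    m=d["region"].astype(np.uint8)
    k=max(cv2.findContours(m,cv2.RETR_EXTERNAL,cv2.CHAIN_APPROX_NONE)[0],key=cv2.contourArea)[:,0,:].astype(float)
    r=cv2.minAreaRect(np.array([onz("wrist",p,40,ci)[:2] for p in k],np.float32)); print(np.round(k.mean(0)),np.round(r[0],1),np.round(r[1],1),round(r[2],1),round(d["score"],2),np.round(onz("wrist",k[k[:,1].argmin()],40,ci)))
```

```text
t 25.62 tcp [440.8 185.5  31.3] R [[-0.966, -0.258, -0.001], [-0.258, 0.966, -0.001], [0.001, -0.001, -1.0]] F [-2.3  0.4  6.5] g 0.5024072918770555 39.86751079559326
[551. 366.] [449.5 320.4] [25.5 10.3] 14.3 0.87 [438. 313.  40.]
[317. 270.] [427.6 182.9] [50.9 43.8] 13.8 0.8 [408. 157.  40.]
[522.  11.] [299.2 235.9] [14.4 73.1] 15.0 0.77 [302. 199.  40.]
```

move_arm:
  dp:
    - [0, 0, -0.3]
    - [0, 0, -0.6]
    - [0, 0, -0.7]
    - [0, 0, -0.7]
    - [0, 0, -0.5]
    - [0, 0, 0]
  rotation:
    - [0, 0, 0]
    - [0, 0, 0]
    - [0, 0, 0]
    - [0, 0, 0]
    - [0, 0, 0]
    - [0, 0, 0]

```text
t: 26.22
eef_pos: [444.2, 187.1, 146.9]
orientation: [0.003, -0.13, 0.991, -0.0]
contact_force: [1.1, 1.0, -1.0]
grip_width: 0.501
grasp_force: 39.9
```

```bash
cat >> h.py <<'E'
def deck(x,y,a=4.6,D=(555,-161)):
    a=np.radians(a); return np.array(D)+x*np.array([np.cos(a),np.sin(a)])+y*np.array([-np.sin(a),np.cos(a)])
E
python3 - <<'E'
from h import *
plan([*deck(-31,72),140],94.6)
E
```

```text
t 26.22 tcp [444.2 187.1 146.9] R [[-0.966, -0.258, 0.006], [-0.258, 0.966, 0.0], [-0.005, -0.001, -1.0]] F [ 1.1  1.  -1. ] g 0.500799757872715 39.87446129322052
shift rows 9 each [ 0.001 -0.801  0.02 ] total [ 0.011 -7.212  0.183]
tool y heading 105.0
turn rows 3 each [-0.003  0.021  0.691]
```

move_arm:
  dp:
    - [0, -0.6, 0]
    - [0, -0.8, 0]
    - [0, -0.8, 0]
    - [0, -0.8, 0]
    - [0, -0.8, 0]
    - [0, -0.8, 0]
    - [0, -0.8, 0]
    - [0, -0.8, 0]
    - [0, -0.6, 0]
    - [0, -0.4, 0]
    - [0, 0, 0]
    - [0, 0, 0]
    - [0, 0, 0]
    - [0, 0, 0.5]
    - [0, 0, 0]
  rotation:
    - [0, 0, 0]
    - [0, 0, 0]
    - [0, 0, 0]
    - [0, 0, 0]
    - [0, 0, 0]
    - [0, 0, 0]
    - [0, 0, 0]
    - [0, 0, 0]
    - [0, 0, 0]
    - [0, 0, 0]
    - [0, 0, 0.69]
    - [0, 0, 0.69]
    - [0, 0, 0.69]
    - [0, 0, 0]
    - [0, 0, 0]

```text
t: 27.47
eef_pos: [514.1, -91.4, 120.4]
orientation: [-0.003, -0.041, 0.999, 0.001]
contact_force: [-0.8, 0.5, -1.1]
grip_width: 0.501
grasp_force: 39.9
```

Run:
```python
from h import *
plan([*deck(-31,72),52.5],94.6)
im,ci=snap("wrist","w7")
for d in landmark_of("wrist","deck"): print(np.round(w("wrist",d["at"],ci),1),d["score"])
```

```text
t 27.47 tcp [514.1 -91.4 120.4] R [[-0.997, -0.082, -0.005], [-0.082, 0.997, 0.002], [0.005, 0.002, -1.0]] F [-0.8  0.5 -1.1] g 0.5011883923915195 39.875138998031616
shift rows 2 each [-0.057 -0.01   0.849] total [-0.114 -0.02   1.697]
tool y heading 94.7
turn rows 1 each [ 0.023 -0.059  0.015]
[ 556.6 -162.    55.2] 0.69
```

View pics/w7.png

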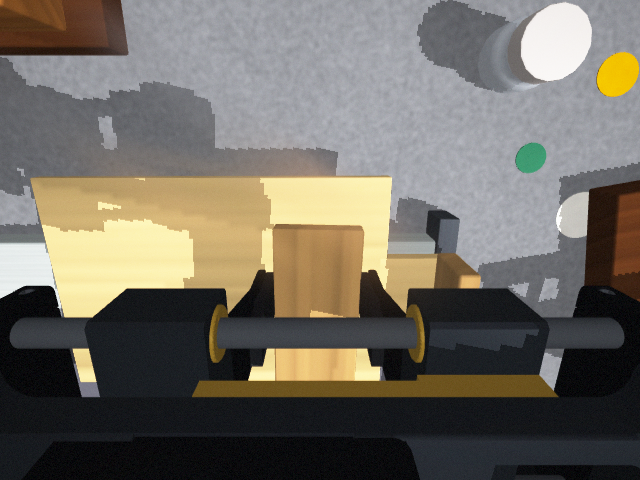

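The board is held square over the deck (board front edge at row 225, deck front edge at row 178). The scraper stands clear at top left (60,25).

move_arm:
  dp:
    - [-0.11, -0.02, 0.5]
    - [0, 0, 0.5]
    - [0, 0, 0.4]
    - [0, 0, 0.2]
    - [0, 0, 0.06]
    - [0, 0, 0]
    - [0, 0, 0]
  rotation:
    - [0, 0, 0]
    - [0, 0, 0]
    - [0, 0, 0]
    - [0, 0, 0]
    - [0, 0, 0]
    - [0, 0, 0]
    - [0, 0, 0]

```text
t: 28.15
eef_pos: [521.8, -92.6, 57.8]
orientation: [0.001, -0.04, 0.999, -0.0]
contact_force: [-0.6, 0.1, -0.1]
grip_width: 0.5
grasp_force: 39.9
```

```bash
python3 -c "
from h import *
plan([*deck(-31,72),52],94.6)"
```

```text
t 28.15 tcp [521.8 -92.6  57.8] R [[-0.997, -0.081, 0.001], [-0.081, 0.997, -0.0], [-0.001, -0.0, -1.0]] F [-0.6  0.1 -0.1] g 0.4996853061482089 39.87497270107269
shift rows 1 each [0.085 0.03  0.146] total [0.085 0.03  0.146]
tool y heading 94.6
turn rows 1 each [-0.005  0.016  0.006]
```

move_arm:
  dp:
    - [0.08, 0, 0.08]
    - [0, 0, 0.05]
    - [0, 0, 0.01]
    - [0, 0, 0]
    - [0, 0, 0]
  rotation:
    - [0, 0, 0]
    - [0, 0, 0]
    - [0, 0, 0]
    - [0, 0, 0]
    - [0, 0, 0]

```text
t: 28.57
eef_pos: [518.0, -93.1, 51.4]
orientation: [0.0, -0.04, 0.999, -0.0]
contact_force: [-0.3, 0.9, -0.2]
grip_width: 0.504
grasp_force: 39.9
```

move_arm:
  dp:
    - [0, 0, 0]
    - [0, 0, 0]
    - [0, 0, 0]
    - [0, 0, 0]
    - [0, 0, -0.2]
    - [0, 0, -0.5]
    - [0, 0, -0.8]
    - [0, 0, -0.8]
    - [0, 0, -0.6]
    - [0, 0, 0]
  rotation:
    - [0, 0, 0]
    - [0, 0, 0]
    - [0, 0, 0]
    - [0, 0, 0]
    - [0, 0, 0]
    - [0, 0, 0]
    - [0, 0, 0]
    - [0, 0, 0]
    - [0, 0, 0]
    - [0, 0, 0]
  claw: 0.31

```text
t: 29.4
eef_pos: [521.3, -92.8, 172.8]
orientation: [0.004, -0.041, 0.999, -0.002]
contact_force: [0.3, 1.0, -0.1]
grip_width: 0.66
grasp_force: 0.0
```

```bash
python3 -c "
from h import *
plan([479,266,165],104.8)"
```

```text
t 29.4 tcp [521.3 -92.8 172.8] R [[-0.997, -0.081, 0.008], [-0.081, 0.997, -0.003], [-0.008, -0.004, -1.0]] F [ 0.3  1.  -0.1] g 0.6596319749648375 0.0
shift rows 11 each [0.03  0.821 0.014] total [0.329 9.028 0.157]
tool y heading 94.6
turn rows 3 each [-0.017  0.029 -0.677]
```

move_arm:
  dp:
    - [0.03, 0.7, 0]
    - [0.03, 0.82, 0]
    - [0.03, 0.82, 0]
    - [0.03, 0.82, 0]
    - [0.03, 0.82, 0]
    - [0.03, 0.82, 0]
    - [0.03, 0.82, 0]
    - [0.03, 0.82, 0]
    - [0.03, 0.82, 0]
    - [0.03, 0.82, 0]
    - [0.03, 0.82, 0]
    - [0, 0.12, 0]
    - [0, 0, 0]
    - [0, 0, 0]
    - [0, 0, 0]
    - [0, 0, 0]
  rotation:
    - [0, 0, 0]
    - [0, 0, 0]
    - [0, 0, 0]
    - [0, 0, 0]
    - [0, 0, 0]
    - [0, 0, 0]
    - [0, 0, 0]
    - [0, 0, 0]
    - [0, 0, 0]
    - [0, 0, 0]
    - [0, 0, 0]
    - [0, 0, 0]
    - [0, 0, -0.68]
    - [0, 0, -0.68]
    - [0, 0, -0.68]
    - [0, 0, 0]

```text
t: 30.73
eef_pos: [475.4, 265.4, 167.0]
orientation: [-0.0, -0.13, 0.992, -0.0]
contact_force: [0.6, -0.3, 0.6]
grip_width: 0.654
grasp_force: 0.0
```

```bash
python3 -c "
from h import *
plan([479,266.3,32],104.8)"
```

```text
t 30.73 tcp [475.4 265.4 167. ] R [[-0.966, -0.258, -0.001], [-0.258, 0.966, -0.0], [0.001, -0.0, -1.0]] F [ 0.6 -0.3  0.6] g 0.6542551900667605 0.0
shift rows 4 each [-0.023 -0.     0.844] total [-9.400e-02 -2.000e-03  3.374e+00]
tool y heading 104.9
turn rows 1 each [-0.    -0.007  0.025]
```

move_arm:
  dp:
    - [-0.09, 0, 0.7]
    - [0, 0, 0.7]
    - [0, 0, 0.7]
    - [0, 0, 0.5]
    - [0, 0, 0.4]
    - [0, 0, 0.2]
    - [0, 0, 0.07]
    - [0, 0, 0]
    - [0, 0, 0]
    - [0, 0, 0]
  rotation:
    - [0, 0, 0]
    - [0, 0, 0]
    - [0, 0, 0]
    - [0, 0, 0]
    - [0, 0, 0]
    - [0, 0, 0]
    - [0, 0, 0]
    - [0, 0, 0]
    - [0, 0, 0]
    - [0, 0, 0]

```text
t: 31.57
eef_pos: [479.9, 266.9, 37.6]
orientation: [0.001, -0.129, 0.992, 0.0]
contact_force: [0.3, 0.0, -0.2]
grip_width: 0.661
grasp_force: 0.0
```

move_arm:
  dp:
    - [0, 0, 0.1]
    - [0, 0, 0.05]
    - [0, 0, 0]
    - [0, 0, 0]
    - [0, 0, 0]
    - [0, 0, 0]
  rotation:
    - [0, 0, 0]
    - [0, 0, 0]
    - [0, 0, 0]
    - [0, 0, 0]
    - [0, 0, 0]
    - [0, 0, 0]

```text
t: 32.07
eef_pos: [479.4, 266.5, 30.5]
orientation: [0.0, -0.129, 0.992, 0.0]
contact_force: [0.8, 0.3, 1.2]
grip_width: 0.655
grasp_force: 0.5
```

move_arm:
  dp:
    - [0, 0, 0]
    - [0, 0, 0]
    - [0, 0, 0]
    - [0, 0, 0]
    - [0, 0, 0]
    - [0, 0, 0]
    - [0, 0, 0]
    - [0, 0, 0]
  rotation:
    - [0, 0, 0]
    - [0, 0, 0]
    - [0, 0, 0]
    - [0, 0, 0]
    - [0, 0, 0]
    - [0, 0, 0]
    - [0, 0, 0]
    - [0, 0, 0]
  claw: -1
  newtons: 40

```text
t: 32.73
eef_pos: [479.0, 266.7, 30.5]
orientation: [-0.0, -0.129, 0.992, 0.0]
contact_force: [0.0, 0.1, 3.8]
grip_width: 0.498
grasp_force: 40.4
```

move_arm:
  dp:
    - [0.15, 0, -0.01]
    - [0.25, 0, 0]
    - [0.3, 0, 0]
    - [0.3, 0, 0]
    - [0.25, 0, 0]
    - [0.1, 0, 0]
    - [0, 0, 0]
  rotation:
    - [0, 0, 0]
    - [0, 0, 0]
    - [0, 0, 0]
    - [0, 0, 0]
    - [0, 0, 0]
    - [0, 0, 0]
    - [0, 0, 0]

```text
t: 33.32
eef_pos: [425.4, 251.8, 30.6]
orientation: [-0.001, -0.129, 0.992, -0.001]
contact_force: [-0.4, -0.5, 0.1]
grip_width: 0.5
grasp_force: 40.1
```

```bash
cat >> h.py <<'E'
def grip():
    s=st(); im,ci=snap("wrist"); p=np.array(s["eef_pos"]); M=q(s["orientation"]).as_matrix()
    for d in trace("wrist","board0"):
        m=d["region"].astype(np.uint8)
        k=max(cv2.findContours(m,cv2.RETR_EXTERNAL,cv2.CHAIN_APPROX_NONE)[0],key=cv2.contourArea)[:,0,:].astype(float)
        Q=np.array([onz("wrist",u,p[2]+9,ci) for u in k]); r=cv2.minAreaRect(Q[:,:2].astype(np.float32)); c=np.array([*r[0],p[2]])
        if np.linalg.norm(c-p)<60:
            f=((Q-p)@M[:,0]); g=np.percentile(f,98); print("size",np.round(r[1]),"front ahead of grip",round(g,1),"=> grip at board x",round(g-70,1))
E
python3 -c "
from h import *
grip()"
```

```text
t 33.32 tcp [425.4 251.8  30.6] R [[-0.967, -0.256, -0.001], [-0.256, 0.967, -0.002], [0.001, -0.002, -1.0]] F [-0.4 -0.5  0.1] g 0.49986952033421245 40.14080616281717
size [52. 44.] front ahead of grip 40.1 => grip at board x -29.9
```

move_arm:
  dp:
    - [0, 0, -0.3]
    - [0, 0, -0.6]
    - [0, 0, -0.7]
    - [0, 0, -0.7]
    - [0, 0, -0.5]
    - [0, 0, 0]
  rotation:
    - [0, 0, 0]
    - [0, 0, 0]
    - [0, 0, 0]
    - [0, 0, 0]
    - [0, 0, 0]
    - [0, 0, 0]

```text
t: 33.92
eef_pos: [429.4, 254.8, 147.3]
orientation: [0.003, -0.129, 0.992, 0.001]
contact_force: [-0.1, 0.4, -1.4]
grip_width: 0.498
grasp_force: 40.0
```

Run:
```python
from h import *
plan([*deck(-30,0),140],94.6)
```

```text
t 33.92 tcp [429.4 254.8 147.3] R [[-0.967, -0.256, 0.007], [-0.256, 0.967, 0.003], [-0.007, 0.001, -1.0]] F [-0.1  0.4 -1.4] g 0.49809329800868535 39.986355900764465
shift rows 12 each [ 0.03  -0.893  0.014] total [  0.364 -10.72    0.172]
tool y heading 104.8
turn rows 3 each [0.005 0.026 0.682]
```

move_arm:
  dp:
    - [0.03, -0.6, 0]
    - [0.03, -0.85, 0]
    - [0.03, -0.85, 0]
    - [0.03, -0.85, 0]
    - [0.03, -0.85, 0]
    - [0.03, -0.85, 0]
    - [0.03, -0.85, 0]
    - [0.03, -0.85, 0]
    - [0.03, -0.85, 0]
    - [0.03, -0.85, 0]
    - [0.03, -0.85, 0]
    - [0.03, -0.85, 0]
    - [0, -0.5, 0]
    - [0, -0.27, 0]
    - [0, 0, 0]
    - [0, 0, 0]
    - [0, 0, 0]
    - [0, 0, 0.5]
    - [0, 0, 0]
  rotation:
    - [0, 0, 0]
    - [0, 0, 0]
    - [0, 0, 0]
    - [0, 0, 0]
    - [0, 0, 0]
    - [0, 0, 0]
    - [0, 0, 0]
    - [0, 0, 0]
    - [0, 0, 0]
    - [0, 0, 0]
    - [0, 0, 0]
    - [0, 0, 0]
    - [0, 0, 0]
    - [0, 0, 0]
    - [0, 0, 0.68]
    - [0, 0, 0.68]
    - [0, 0, 0.68]
    - [0, 0, 0]
    - [0, 0, 0]

```text
t: 35.5
eef_pos: [520.7, -164.0, 120.3]
orientation: [-0.002, -0.041, 0.999, 0.001]
contact_force: [-1.1, -0.3, -1.9]
grip_width: 0.5
grasp_force: 40.0
```

Run:
```python
from h import *
plan([*deck(-30,0),52],94.6)
grip()
```

```text
t 35.5 tcp [ 520.7 -164.   120.3] R [[-0.997, -0.082, -0.004], [-0.082, 0.997, 0.002], [0.004, 0.002, -1.0]] F [-1.1 -0.3 -1.9] g 0.4996583756379386 39.986756443977356
shift rows 2 each [-0.058  0.     0.854] total [-1.170e-01  1.000e-03  1.707e+00]
tool y heading 94.7
turn rows 1 each [ 0.028 -0.047  0.023]
t 35.5 tcp [ 520.7 -164.   120.3] R [[-0.997, -0.082, -0.004], [-0.082, 0.997, 0.002], [0.004, 0.002, -1.0]] F [-1.1 -0.3 -1.9] g 0.4996583756379386 39.986756443977356
size [58. 32.] front ahead of grip 49.8 => grip at board x -20.2
size [52. 44.] front ahead of grip 40.1 => grip at board x -29.9
```

move_arm:
  dp:
    - [-0.03, 0, 0.5]
    - [0, 0, 0.5]
    - [0, 0, 0.4]
    - [0, 0, 0.2]
    - [0, 0, 0.07]
    - [0, 0, 0]
    - [0, 0, 0]
    - [0, 0, 0]
  rotation:
    - [0, 0, 0]
    - [0, 0, 0]
    - [0, 0, 0]
    - [0, 0, 0]
    - [0, 0, 0]
    - [0, 0, 0]
    - [0, 0, 0]
    - [0, 0, 0]

```text
t: 36.27
eef_pos: [524.8, -165.6, 57.2]
orientation: [0.001, -0.04, 0.999, -0.0]
contact_force: [-0.4, 0.3, -0.9]
grip_width: 0.495
grasp_force: 40.0
```

```bash
python3 -c "
from h import *
plan([*deck(-30,0),51],94.6)"
```

```text
t 36.27 tcp [ 524.8 -165.6   57.2] R [[-0.997, -0.081, 0.002], [-0.081, 0.997, -0.001], [-0.002, -0.001, -1.0]] F [-0.4  0.3 -0.9] g 0.4950375793922062 39.986531138420105
shift rows 1 each [-0.012  0.054  0.155] total [-0.012  0.054  0.155]
tool y heading 94.6
turn rows 1 each [-0.011  0.019  0.004]
```

move_arm:
  dp:
    - [0, 0, 0.08]
    - [0, 0, 0.06]
    - [0, 0, 0.01]
    - [0, 0, 0]
    - [0, 0, 0]
  rotation:
    - [0, 0, 0]
    - [0, 0, 0]
    - [0, 0, 0]
    - [0, 0, 0]
    - [0, 0, 0]

```text
t: 36.68
eef_pos: [524.3, -165.7, 50.5]
orientation: [0.0, -0.04, 0.999, -0.0]
contact_force: [-0.3, -0.0, 3.9]
grip_width: 0.5
grasp_force: 41.2
```

move_arm:
  dp:
    - [0, 0, 0]
    - [0, 0, 0]
    - [0, 0, 0]
    - [0, 0, 0]
    - [0, 0, -0.2]
    - [0, 0, -0.5]
    - [0, 0, -0.8]
    - [0, 0, -0.8]
    - [0, 0, -0.6]
    - [0, 0, 0]
  rotation:
    - [0, 0, 0]
    - [0, 0, 0]
    - [0, 0, 0]
    - [0, 0, 0]
    - [0, 0, 0]
    - [0, 0, 0]
    - [0, 0, 0]
    - [0, 0, 0]
    - [0, 0, 0]
    - [0, 0, 0]
  claw: 0.31

```text
t: 37.52
eef_pos: [526.8, -164.5, 170.9]
orientation: [0.003, -0.041, 0.999, -0.001]
contact_force: [1.2, -0.7, -0.4]
grip_width: 0.65
grasp_force: 0.0
```

```bash
python3 -c "
from h import *
plan([460.5,335.5,165],104.8)"
```

```text
t 37.52 tcp [ 526.8 -164.5  170.9] R [[-0.997, -0.082, 0.007], [-0.082, 0.997, -0.002], [-0.007, -0.003, -1.0]] F [ 1.2 -0.7 -0.4] g 0.650386083742536 0.0
shift rows 14 each [0.045 0.9   0.008] total [ 0.631 12.595  0.111]
tool y heading 94.7
turn rows 3 each [-0.012  0.024 -0.674]
```

move_arm:
  dp:
    - [0.045, 0.8, 0]
    - [0.045, 0.9, 0]
    - [0.045, 0.9, 0]
    - [0.045, 0.9, 0]
    - [0.045, 0.9, 0]
    - [0.045, 0.9, 0]
    - [0.045, 0.9, 0]
    - [0.045, 0.9, 0]
    - [0.045, 0.9, 0]
    - [0.045, 0.9, 0]
    - [0.045, 0.9, 0]
    - [0.045, 0.9, 0]
    - [0.045, 0.9, 0]
    - [0.045, 0.8, 0]
    - [0, 0.2, 0]
    - [0, 0, 0]
    - [0, 0, 0]
    - [0, 0, 0]
    - [0, 0, 0]
  rotation:
    - [0, 0, 0]
    - [0, 0, 0]
    - [0, 0, 0]
    - [0, 0, 0]
    - [0, 0, 0]
    - [0, 0, 0]
    - [0, 0, 0]
    - [0, 0, 0]
    - [0, 0, 0]
    - [0, 0, 0]
    - [0, 0, 0]
    - [0, 0, 0]
    - [0, 0, 0]
    - [0, 0, 0]
    - [0, 0, 0]
    - [0, 0, -0.68]
    - [0, 0, -0.68]
    - [0, 0, -0.68]
    - [0, 0, 0]

```text
t: 39.1
eef_pos: [457.2, 334.7, 165.1]
orientation: [-0.001, -0.13, 0.992, -0.0]
contact_force: [-0.6, -0.2, 0.2]
grip_width: 0.653
grasp_force: 0.0
```

```bash
python3 -c "
from h import *
plan([460.5,336,31],104.8)"
```

```text
t 39.1 tcp [457.2 334.7 165.1] R [[-0.966, -0.258, -0.002], [-0.258, 0.966, -0.0], [0.002, 0.0, -1.0]] F [-0.6 -0.2  0.2] g 0.6530458658492938 0.0
shift rows 4 each [-0.024  0.002  0.838] total [-0.097  0.01   3.352]
tool y heading 104.9
turn rows 1 each [ 0.002 -0.026  0.03 ]
```

move_arm:
  dp:
    - [-0.09, 0, 0.7]
    - [0, 0, 0.7]
    - [0, 0, 0.7]
    - [0, 0, 0.5]
    - [0, 0, 0.4]
    - [0, 0, 0.2]
    - [0, 0, 0.1]
    - [0, 0, 0.05]
    - [0, 0, 0]
    - [0, 0, 0]
    - [0, 0, 0]
  rotation:
    - [0, 0, 0]
    - [0, 0, 0]
    - [0, 0, 0]
    - [0, 0, 0]
    - [0, 0, 0]
    - [0, 0, 0]
    - [0, 0, 0]
    - [0, 0, 0]
    - [0, 0, 0]
    - [0, 0, 0]
    - [0, 0, 0]

```text
t: 40.02
eef_pos: [462.3, 336.3, 33.0]
orientation: [0.001, -0.129, 0.992, 0.0]
contact_force: [-0.1, 0.4, 0.7]
grip_width: 0.659
grasp_force: 0.0
```

move_arm:
  dp:
    - [0, 0, 0.04]
    - [0, 0, 0]
    - [0, 0, 0]
    - [0, 0, 0]
    - [0, 0, 0]
    - [0, 0, 0]
    - [0, 0, 0]
    - [0, 0, 0]
    - [0, 0, 0]
  rotation:
    - [0, 0, 0]
    - [0, 0, 0]
    - [0, 0, 0]
    - [0, 0, 0]
    - [0, 0, 0]
    - [0, 0, 0]
    - [0, 0, 0]
    - [0, 0, 0]
    - [0, 0, 0]
  claw: -1
  newtons: 40

```text
t: 40.77
eef_pos: [461.7, 335.8, 30.6]
orientation: [0.0, -0.129, 0.992, -0.0]
contact_force: [-0.2, -0.8, 2.7]
grip_width: 0.497
grasp_force: 40.3
```

move_arm:
  dp:
    - [0.15, 0, -0.01]
    - [0.25, 0, 0]
    - [0.3, 0, 0]
    - [0.3, 0, 0]
    - [0.25, 0, 0]
    - [0.1, 0, 0]
    - [0, 0, 0]
  rotation:
    - [0, 0, 0]
    - [0, 0, 0]
    - [0, 0, 0]
    - [0, 0, 0]
    - [0, 0, 0]
    - [0, 0, 0]
    - [0, 0, 0]

```text
t: 41.35
eef_pos: [407.9, 321.5, 30.6]
orientation: [-0.0, -0.13, 0.992, -0.001]
contact_force: [0.2, -0.4, -0.3]
grip_width: 0.502
grasp_force: 40.0
```

```bash
python3 -c "
from h import *
grip()"
```

```text
t 41.35 tcp [407.9 321.5  30.6] R [[-0.966, -0.257, -0.001], [-0.257, 0.966, -0.001], [0.001, -0.001, -1.0]] F [ 0.2 -0.4 -0.3] g 0.5015922700739649 39.999765157699585
size [53. 44.] front ahead of grip 41.5 => grip at board x -28.5
```

move_arm:
  dp:
    - [0, 0, -0.3]
    - [0, 0, -0.6]
    - [0, 0, -0.7]
    - [0, 0, -0.7]
    - [0, 0, -0.5]
    - [0, 0, 0]
  rotation:
    - [0, 0, 0]
    - [0, 0, 0]
    - [0, 0, 0]
    - [0, 0, 0]
    - [0, 0, 0]
    - [0, 0, 0]

```text
t: 41.95
eef_pos: [411.7, 324.5, 147.6]
orientation: [0.003, -0.129, 0.992, 0.002]
contact_force: [-0.2, 0.5, -0.9]
grip_width: 0.499
grasp_force: 40.0
```

Run:
```python
from h import *
plan([*deck(-28.5,-72),145],94.6)
```

```text
t 41.95 tcp [411.7 324.5 147.6] R [[-0.967, -0.256, 0.006], [-0.256, 0.967, 0.004], [-0.007, 0.002, -1.0]] F [-0.2  0.5 -0.9] g 0.49871496862728815 39.999545216560364
shift rows 16 each [ 0.041 -0.893  0.002] total [  0.659 -14.296   0.027]
tool y heading 104.8
turn rows 3 each [0.011 0.026 0.681]
```

move_arm:
  dp:
    - [0.037, -0.6, 0]
    - [0.037, -0.87, 0]
    - [0.037, -0.87, 0]
    - [0.037, -0.87, 0]
    - [0.037, -0.87, 0]
    - [0.037, -0.87, 0]
    - [0.037, -0.87, 0]
    - [0.037, -0.87, 0]
    - [0.037, -0.87, 0]
    - [0.037, -0.87, 0]
    - [0.037, -0.87, 0]
    - [0.037, -0.87, 0]
    - [0.037, -0.87, 0]
    - [0.037, -0.87, 0]
    - [0.037, -0.87, 0]
    - [0.037, -0.87, 0]
    - [0.037, -0.4, 0]
    - [0.037, -0.25, 0]
  rotation:
    - [0, 0, 0]
    - [0, 0, 0]
    - [0, 0, 0]
    - [0, 0, 0]
    - [0, 0, 0]
    - [0, 0, 0]
    - [0, 0, 0]
    - [0, 0, 0]
    - [0, 0, 0]
    - [0, 0, 0]
    - [0, 0, 0]
    - [0, 0, 0]
    - [0, 0, 0]
    - [0, 0, 0]
    - [0, 0, 0]
    - [0, 0, 0]
    - [0, 0, 0]
    - [0, 0, 0]

```text
t: 43.45
eef_pos: [529.7, -240.9, 142.0]
orientation: [-0.0, -0.127, 0.992, 0.001]
contact_force: [-0.7, -0.0, -1.0]
grip_width: 0.501
grasp_force: 40.0
```

move_arm:
  dp:
    - [0, 0, 0]
    - [0, 0, 0]
    - [0, 0, 0]
    - [0, 0, 0.5]
    - [0, 0, 0]
    - [0, 0, 0]
  rotation:
    - [0, 0, 0.68]
    - [0, 0, 0.68]
    - [0, 0, 0.68]
    - [0, 0, 0]
    - [0, 0, 0]
    - [0, 0, 0]

```text
t: 43.95
eef_pos: [529.1, -236.1, 122.1]
orientation: [-0.001, -0.041, 0.999, 0.001]
contact_force: [0.1, -0.4, -0.8]
grip_width: 0.503
grasp_force: 40.0
```

Run:
```python
from h import *
plan([*deck(-28.5,-72),52],94.6)
```

```text
t 43.95 tcp [ 529.1 -236.1  122.1] R [[-0.997, -0.083, -0.002], [-0.083, 0.997, 0.002], [0.002, 0.002, -1.0]] F [ 0.1 -0.4 -0.8] g 0.5032658020217768 39.99980270862579
shift rows 2 each [-0.043  0.009  0.877] total [-0.087  0.017  1.753]
tool y heading 94.7
turn rows 1 each [ 0.019 -0.025  0.029]
```

move_arm:
  dp:
    - [-0.02, 0.03, 0.5]
    - [0, 0, 0.5]
    - [0, 0, 0.4]
    - [0, 0, 0.2]
    - [0, 0, 0.08]
    - [0, 0, 0]
    - [0, 0, 0]
    - [0, 0, 0]
  rotation:
    - [0, 0, 0]
    - [0, 0, 0]
    - [0, 0, 0]
    - [0, 0, 0]
    - [0, 0, 0]
    - [0, 0, 0]
    - [0, 0, 0]
    - [0, 0, 0]

```text
t: 44.62
eef_pos: [531.6, -236.7, 56.9]
orientation: [0.001, -0.04, 0.999, -0.001]
contact_force: [1.1, 0.1, -0.8]
grip_width: 0.496
grasp_force: 40.0
```

```bash
python3 -c "
from h import *
plan([*deck(-28.5,-72),51],94.6)"
```

```text
t 44.62 tcp [ 531.6 -236.7   56.9] R [[-0.997, -0.081, 0.002], [-0.081, 0.997, -0.001], [-0.002, -0.001, -1.0]] F [ 1.1  0.1 -0.8] g 0.49634197363984284 39.99967038631439
shift rows 1 each [-0.023  0.04   0.147] total [-0.023  0.04   0.147]
tool y heading 94.6
turn rows 1 each [-0.013  0.019  0.004]
```

move_arm:
  dp:
    - [0, 0, 0.08]
    - [0, 0, 0.06]
    - [0, 0, 0.01]
    - [0, 0, 0]
    - [0, 0, 0]
  rotation:
    - [0, 0, 0]
    - [0, 0, 0]
    - [0, 0, 0]
    - [0, 0, 0]
    - [0, 0, 0]

```text
t: 45.03
eef_pos: [531.2, -236.8, 50.5]
orientation: [0.0, -0.04, 0.999, -0.0]
contact_force: [-0.3, 0.1, 5.5]
grip_width: 0.505
grasp_force: 40.9
```

move_arm:
  dp:
    - [0, 0, 0]
    - [0, 0, 0]
    - [0, 0, 0]
    - [0, 0, 0]
    - [0, 0, -0.2]
    - [0, 0, -0.5]
    - [0, 0, -0.8]
    - [0, 0, -0.8]
    - [0, 0, -0.6]
    - [0, 0, 0]
  rotation:
    - [0, 0, 0]
    - [0, 0, 0]
    - [0, 0, 0]
    - [0, 0, 0]
    - [0, 0, 0]
    - [0, 0, 0]
    - [0, 0, 0]
    - [0, 0, 0]
    - [0, 0, 0]
    - [0, 0, 0]
  claw: 0.31

```text
t: 45.87
eef_pos: [533.8, -236.1, 171.0]
orientation: [0.004, -0.041, 0.999, -0.002]
contact_force: [0.2, 0.2, 0.1]
grip_width: 0.656
grasp_force: 0.0
```

```bash
python3 -c "
from h import *
plan([*deck(0,230),180],94.6)"
```

```text
t 45.87 tcp [ 533.8 -236.1  171. ] R [[-0.997, -0.081, 0.007], [-0.081, 0.997, -0.003], [-0.007, -0.003, -1.0]] F [0.2 0.2 0.1] g 0.655730408722941 0.0
shift rows 9 each [-0.077  0.842 -0.028] total [-0.69   7.578 -0.248]
tool y heading 94.7
turn rows 1 each [-0.04   0.08   0.014]
```

move_arm:
  dp:
    - [-0.07, 0.7, 0]
    - [-0.07, 0.8, 0]
    - [-0.07, 0.8, 0]
    - [-0.07, 0.8, 0]
    - [-0.07, 0.8, 0]
    - [-0.07, 0.8, 0]
    - [-0.07, 0.8, 0]
    - [-0.07, 0.8, 0]
    - [-0.07, 0.6, 0]
    - [-0.05, 0.3, 0]
    - [0, 0, 0]
    - [0, 0, 0]
  rotation:
    - [0, 0, 0]
    - [0, 0, 0]
    - [0, 0, 0]
    - [0, 0, 0]
    - [0, 0, 0]
    - [0, 0, 0]
    - [0, 0, 0]
    - [0, 0, 0]
    - [0, 0, 0]
    - [0, 0, 0]
    - [0, 0, 0]
    - [0, 0, 0]
  claw: -1

```text
t: 46.87
eef_pos: [534.0, 53.4, 165.1]
orientation: [-0.001, -0.041, 0.999, 0.0]
contact_force: [-0.2, -0.3, 0.3]
grip_width: 0.006
grasp_force: 0.0
```

Run:
```python
from h import *
plan([*deck(0,212),72],94.6)
snap('side','s8');snap('scene','c8')
a=cv2.resize(cv2.imread('pics/s8.png')[220:460,220:500],(400,343));b=cv2.resize(cv2.imread('pics/c8.png')[220:430,100:380],(400,300))
cv2.imwrite('pics/m8.png',np.hstack([a,cv2.copyMakeBorder(b,0,43,0,0,0)]))
A=np.radians(4.6)
for c in ["scene","side"]:
  for n in ["board0","deck","push_tab"]:
    for d in landmark_of(c,n):
        p=w(c,d["at"]); e=p[:2]-[555,-161]; x=e@[np.cos(A),np.sin(A)]; y=e@[-np.sin(A),np.cos(A)]
        if abs(y)<200 and abs(x)<120: print(c,n,"deck frame",round(x),round(y),"z",round(p[2]),round(d["score"],2))
```

```text
t 46.87 tcp [534.   53.4 165.1] R [[-0.997, -0.083, -0.001], [-0.083, 0.997, -0.0], [0.001, 0.0, -1.0]] F [-0.2 -0.3  0.3] g 0.00569093357218246 0.0
shift rows 3 each [-0.032 -0.028  0.776] total [-0.097 -0.085  2.327]
tool y heading 94.8
turn rows 1 each [ 0.001 -0.013  0.03 ]
scene board0 deck frame 2 2 z 53 0.68
scene board0 deck frame 3 74 z 54 0.66
scene board0 deck frame 97 43 z 17 0.6
scene deck deck frame 1 1 z 52 0.96
scene push_tab deck frame 0 172 z 78 0.77
side board0 deck frame 1 3 z 53 0.75
side board0 deck frame 3 79 z 51 0.63
side board0 deck frame 94 50 z 23 0.42
side deck deck frame 2 7 z 56 0.87
side deck deck frame 114 -74 z 14 0.44
side push_tab deck frame -1 172 z 79 0.74
```

View pics/m8.png

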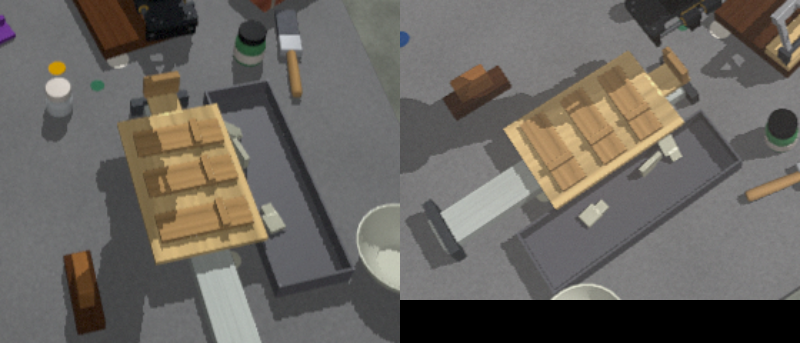

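All three boards lie flat side by side on the deck (crop right: (545,150), (597,127), (637,103)). The flakes are still in the trough and the scraper stands clear at (476,90). Next is pushing the carrier.

move_arm:
  dp:
    - [-0.06, 0, 0.6]
    - [0, 0, 0.7]
    - [0, 0, 0.6]
    - [0, 0, 0.3]
    - [0, 0, 0.1]
    - [0, 0, 0]
    - [0, 0, 0]
  rotation:
    - [0, 0, 0]
    - [0, 0, 0]
    - [0, 0, 0]
    - [0, 0, 0]
    - [0, 0, 0]
    - [0, 0, 0]
    - [0, 0, 0]

```text
t: 47.85
eef_pos: [537.8, 53.2, 74.7]
orientation: [0.001, -0.04, 0.999, 0.0]
contact_force: [1.3, 1.2, 0.4]
grip_width: 0.006
grasp_force: 0.0
```

move_arm:
  dp:
    - [0, -0.15, 0]
    - [0, -0.2, 0]
    - [0, -0.2, 0]
    - [0, -0.15, 0]
    - [0, -0.15, 0]
    - [0, -0.15, 0]
    - [0, -0.15, 0]
    - [0, -0.15, 0]
    - [0, -0.15, 0]
    - [0, -0.15, 0]
    - [0, -0.15, 0]
    - [0, -0.15, 0]
    - [0, -0.15, 0]
    - [0, -0.15, 0]
    - [0, -0.15, 0]
    - [0, -0.15, 0]
    - [0, -0.15, 0]
    - [0, -0.15, 0]
    - [0, -0.1, 0]
  rotation:
    - [0, 0, 0]
    - [0, 0, 0]
    - [0, 0, 0]
    - [0, 0, 0]
    - [0, 0, 0]
    - [0, 0, 0]
    - [0, 0, 0]
    - [0, 0, 0]
    - [0, 0, 0]
    - [0, 0, 0]
    - [0, 0, 0]
    - [0, 0, 0]
    - [0, 0, 0]
    - [0, 0, 0]
    - [0, 0, 0]
    - [0, 0, 0]
    - [0, 0, 0]
    - [0, 0, 0]
    - [0, 0, 0]

```text
t: 49.43
eef_pos: [546.2, -63.9, 73.5]
orientation: [-0.0, -0.04, 0.999, -0.0]
contact_force: [0.5, 2.4, 0.5]
grip_width: 0.008
grasp_force: 1.4
```

move_arm:
  dp:
    - [0, -0.12, 0]
    - [0, -0.12, 0]
    - [0, -0.12, 0]
    - [0, -0.12, 0]
    - [0, -0.1, 0]
    - [0, -0.1, 0]
    - [0, 0, 0]
  rotation:
    - [0, 0, 0]
    - [0, 0, 0]
    - [0, 0, 0]
    - [0, 0, 0]
    - [0, 0, 0]
    - [0, 0, 0]
    - [0, 0, 0]

```text
t: 50.02
eef_pos: [548.2, -91.5, 73.4]
orientation: [-0.0, -0.04, 0.999, -0.001]
contact_force: [-0.6, 0.6, 0.2]
grip_width: 0.003
grasp_force: 0.0
```

move_arm:
  dp:
    - [0, -0.08, 0]
    - [0, -0.08, 0]
    - [0, -0.08, 0]
    - [0, 0, 0]
  rotation:
    - [0, 0, 0]
    - [0, 0, 0]
    - [0, 0, 0]
    - [0, 0, 0]

```text
t: 50.35
eef_pos: [548.9, -100.5, 73.4]
orientation: [-0.001, -0.04, 0.999, -0.0]
contact_force: [-0.9, 0.1, 0.1]
grip_width: 0.005
grasp_force: 0.3
```

move_arm:
  dp:
    - [0, -0.08, 0]
    - [0, -0.08, 0]
    - [0, -0.08, 0]
    - [0, 0, 0]
  rotation:
    - [0, 0, 0]
    - [0, 0, 0]
    - [0, 0, 0]
    - [0, 0, 0]

```text
t: 50.68
eef_pos: [549.0, -102.7, 73.5]
orientation: [-0.001, -0.042, 0.999, 0.004]
contact_force: [-2.9, 13.4, 2.9]
grip_width: 0.002
grasp_force: 6.6
```

move_arm:
  dp:
    - [0, 0.3, 0]
    - [0, 0.6, 0]
    - [0, 0, -0.5]
    - [0, 0, -0.8]
    - [0, 0.8, -0.8]
    - [0, 0.8, -0.8]
    - [0, 0.8, -0.2]
    - [0, 0.8, 0]
    - [0, 0, 0]
  rotation:
    - [0, 0, 0]
    - [0, 0, 0]
    - [0, 0, 0]
    - [0, 0, 0]
    - [0, 0, 0]
    - [0, 0, 0]
    - [0, 0, 0]
    - [0, 0, 0]
    - [0, 0, 0]

```text
t: 51.43
eef_pos: [536.9, 56.6, 194.4]
orientation: [0.002, -0.045, 0.999, 0.0]
contact_force: [-0.3, 0.3, 0.0]
grip_width: 0.013
grasp_force: 0.0
```

Run:
```python
from h import *
A=np.radians(4.6)
snap('scene','c9')
for n in ["board0","deck","push_tab"]:
    for d in landmark_of("scene",n):
        p=w("scene",d["at"]); e=p[:2]-[555,-161]; print(n,"old deck frame",round(e@[np.cos(A),np.sin(A)]),round(e@[-np.sin(A),np.cos(A)]),"z",round(p[2]),round(d["score"],2))
plan([602,301.5,230],14.8)
```

```text
board0 old deck frame -200 690 z 1 0.94
board0 old deck frame 2 -129 z 54 0.9
board0 old deck frame -264 444 z 0 0.71
board0 old deck frame 4 -204 z 51 0.66
board0 old deck frame 5 -57 z 56 0.65
board0 old deck frame -13 728 z 0 0.62
deck old deck frame 0 -129 z 53 0.85
push_tab old deck frame 4 -56 z 51 0.74
push_tab old deck frame -1 42 z 78 0.71
t 51.63 tcp [537.4  47.4 192.2] R [[-0.997, -0.079, -0.0], [-0.079, 0.997, -0.002], [0.0, -0.002, -1.0]] F [ 0.5 -0.2  0.2] g 0.004974330879130234 0.0
shift rows 7 each [-0.301  0.886 -0.137] total [-2.109  6.203 -0.958]
tool y heading 94.5
turn rows 16 each [-0.001  0.001  0.996]
```

View pics/c9.png

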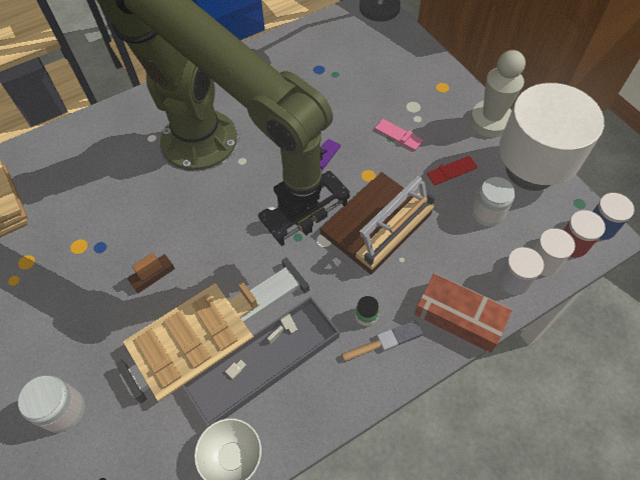

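The carrier is home at its stop (190,335) with the three boards flat on it, and the flakes are in the trough. The raised rod is at (395,215). The bar is lowered next.

move_arm:
  dp:
    - [0, 0.3, -0.8]
    - [-0.25, 0.75, -0.15]
    - [-0.3, 0.86, 0]
    - [-0.32, 0.86, 0]
    - [-0.32, 0.86, 0]
    - [-0.32, 0.86, 0]
    - [-0.32, 0.86, 0]
    - [-0.28, 0.85, 0]
    - [0, 0, 0]
  rotation:
    - [0, 0, 0]
    - [0, 0, 0]
    - [0, 0, 0]
    - [0, 0, 0]
    - [0, 0, 0]
    - [0, 0, 0]
    - [0, 0, 0]
    - [0, 0, 0]
    - [0, 0, 0]
  claw: -0.3

```text
t: 52.38
eef_pos: [599.8, 310.8, 228.6]
orientation: [-0.001, -0.044, 0.999, 0.002]
contact_force: [-2.3, 0.1, 1.2]
grip_width: 0.342
grasp_force: 0.0
```

move_arm:
  dp:
    - [0, 0, 0]
    - [0, 0, 0]
    - [0, 0, 0]
    - [0, 0, 0]
    - [0, 0, 0]
    - [0, 0, 0]
    - [0, 0, 0]
    - [0, 0, 0]
    - [0, 0, 0]
    - [0, 0, 0]
    - [0, 0, 0]
    - [0, 0, 0]
    - [0, 0, 0]
    - [0, 0, 0]
    - [0, 0, 0]
    - [0, 0, 0]
    - [0, 0, 0]
    - [0, 0, 0]
  rotation:
    - [0, 0, 1]
    - [0, 0, 1]
    - [0, 0, 1]
    - [0, 0, 1]
    - [0, 0, 1]
    - [0, 0, 1]
    - [0, 0, 1]
    - [0, 0, 1]
    - [0, 0, 1]
    - [0, 0, 1]
    - [0, 0, 1]
    - [0, 0, 1]
    - [0, 0, 1]
    - [0, 0, 1]
    - [0, 0, 1]
    - [0, 0, 0.95]
    - [0, 0, 0]
    - [0, 0, 0]

```text
t: 53.88
eef_pos: [602.3, 301.4, 229.8]
orientation: [0.0, 0.61, 0.793, -0.001]
contact_force: [0.1, 0.8, 0.6]
grip_width: 0.348
grasp_force: 0.0
```

Run:
```python
from h import *
plan([602.4,301.9,132],14.8)
im,ci=snap('scene')
for d in landmark_of("scene","bar_grip"): print(np.round(w("scene",d["at"]),1),d["score"])
im,ci=snap('side')
for d in landmark_of("side","bar_grip"): print(np.round(w("side",d["at"]),1),d["score"])
```

```text
t 53.88 tcp [602.3 301.4 229.8] R [[-0.256, 0.967, -0.0], [0.967, 0.256, -0.001], [-0.001, -0.001, -1.0]] F [0.1 0.8 0.6] g 0.3482966140260236 0.0
shift rows 3 each [0.004 0.002 0.815] total [0.013 0.007 2.445]
tool y heading 14.9
turn rows 1 each [-0.009  0.015  0.011]
[603.  303.8 144.3] 0.96
[604.8 300.2 145.7] 0.96
```

move_arm:
  dp:
    - [0, 0, 0.6]
    - [0, 0, 0.7]
    - [0, 0, 0.7]
    - [0, 0, 0.4]
    - [0, 0, 0.17]
    - [0, 0, 0]
    - [0, 0, 0]
    - [0, 0, 0]
  rotation:
    - [0, 0, 0]
    - [0, 0, 0]
    - [0, 0, 0]
    - [0, 0, 0]
    - [0, 0, 0]
    - [0, 0, 0]
    - [0, 0, 0]
    - [0, 0, 0]

```text
t: 54.75
eef_pos: [602.3, 304.2, 129.5]
orientation: [0.001, 0.61, 0.793, 0.001]
contact_force: [0.6, -0.0, 0.5]
grip_width: 0.347
grasp_force: 0.0
```

move_arm:
  dp:
    - [0, 0, 0]
    - [0, 0, 0]
    - [0, 0, 0]
    - [0, 0, 0]
    - [0, 0, 0]
    - [0, 0, 0]
    - [0, 0, 0]
    - [0, 0, 0]
  rotation:
    - [0, 0, 0]
    - [0, 0, 0]
    - [0, 0, 0]
    - [0, 0, 0]
    - [0, 0, 0]
    - [0, 0, 0]
    - [0, 0, 0]
    - [0, 0, 0]
  claw: -1
  newtons: 30

```text
t: 55.42
eef_pos: [601.8, 303.6, 128.3]
orientation: [0.0, 0.61, 0.793, 0.0]
contact_force: [0.7, -0.6, 3.9]
grip_width: 0.123
grasp_force: 30.0
```

Run:
```python
from h import *
bar()
th=np.linspace(1.25,0,18); a0=np.arctan2(40,-75); r=85
x=r*np.cos(a0-th); z=r*np.sin(a0-th)
print([[0,float(round(dx/40,2)),float(round(-dz/40,2))] for dx,dz in zip(np.diff(x),np.diff(z))])
```

```text
t 55.42 tcp [601.8 303.6 128.3] R [[-0.257, 0.967, 0.001], [0.967, 0.257, 0.0], [0.0, 0.001, -1.0]] F [ 0.7 -0.6  3.9] g 0.12307825298204066 30.000776946544647
bar est 1.222 r 88.2 lateral 2.1
[[0, -0.15, -0.02], [0, -0.16, -0.01], [0, -0.16, 0.0], [0, -0.16, 0.01], [0, -0.15, 0.03], [0, -0.15, 0.04], [0, -0.15, 0.05], [0, -0.14, 0.06], [0, -0.14, 0.07], [0, -0.13, 0.08], [0, -0.13, 0.09], [0, -0.12, 0.1], [0, -0.11, 0.11], [0, -0.11, 0.11], [0, -0.1, 0.12], [0, -0.09, 0.13], [0, -0.08, 0.14]]
```

move_arm:
  dp:
    - [0, -0.15, -0.02]
    - [0, -0.16, -0.01]
    - [0, -0.16, 0]
    - [0, -0.16, 0.01]
    - [0, -0.15, 0.03]
    - [0, -0.15, 0.04]
    - [0, -0.15, 0.05]
    - [0, -0.14, 0.06]
    - [0, -0.14, 0.07]
    - [0, 0, 0]
  rotation:
    - [0, 0, 0]
    - [0, 0, 0]
    - [0, 0, 0]
    - [0, 0, 0]
    - [0, 0, 0]
    - [0, 0, 0]
    - [0, 0, 0]
    - [0, 0, 0]
    - [0, 0, 0]
    - [0, 0, 0]

```text
t: 56.25
eef_pos: [548.3, 289.4, 118.4]
orientation: [0.0, 0.61, 0.793, 0.0]
contact_force: [2.1, 0.9, 2.1]
grip_width: 0.126
grasp_force: 30.0
```

```bash
python3 -c "
from h import *
bar()"
```

```text
t 56.25 tcp [548.3 289.4 118.4] R [[-0.257, 0.966, 0.001], [0.966, 0.257, -0.0], [-0.0, 0.001, -1.0]] F [2.1 0.9 2.1] g 0.12648220685788128 29.99862939119339
bar est 0.574 r 88.6 lateral 2.0
```

move_arm:
  dp:
    - [0, -0.13, 0.08]
    - [0, -0.13, 0.09]
    - [0, -0.12, 0.1]
    - [0, -0.11, 0.11]
    - [0, -0.11, 0.11]
    - [0, -0.1, 0.12]
    - [0, -0.08, 0.13]
    - [0, -0.04, 0.14]
    - [0, 0, 0]
  rotation:
    - [0, 0, 0]
    - [0, 0, 0]
    - [0, 0, 0]
    - [0, 0, 0]
    - [0, 0, 0]
    - [0, 0, 0]
    - [0, 0, 0]
    - [0, 0, 0]
    - [0, 0, 0]

```text
t: 57.0
eef_pos: [515.5, 280.9, 83.1]
orientation: [-0.001, 0.609, 0.793, -0.001]
contact_force: [0.6, 1.4, 7.2]
grip_width: 0.128
grasp_force: 30.0
```

```bash
python3 -c "
from h import *
bar()"
```

```text
t 57.0 tcp [515.5 280.9  83.1] R [[-0.257, 0.966, -0.003], [0.966, 0.257, -0.001], [-0.001, -0.003, -1.0]] F [0.6 1.4 7.2] g 0.12828632573667947 30.008012652397156
bar est 0.011 r 87.6 lateral 2.2
```

move_arm:
  dp:
    - [0, 0, 0.08]
    - [0, 0, 0.04]
    - [0, 0, 0]
  rotation:
    - [0, 0, 0]
    - [0, 0, 0]
    - [0, 0, 0]

```text
t: 57.25
eef_pos: [515.5, 280.9, 82.7]
orientation: [0.0, 0.61, 0.793, -0.002]
contact_force: [-10.6, -6.0, 35.8]
grip_width: 0.124
grasp_force: 30.0
```

move_arm:
  dp:
    - [0, 0, 0]
    - [0, 0, 0]
    - [0, 0, 0]
    - [0, 0, 0]
    - [0, 0, -0.2]
    - [0, 0, -0.5]
    - [0, 0, -0.8]
    - [0, 0, -0.8]
    - [0, 0, -0.8]
    - [0, 0, 0]
  rotation:
    - [0, 0, 0]
    - [0, 0, 0]
    - [0, 0, 0]
    - [0, 0, 0]
    - [0, 0, 0]
    - [0, 0, 0]
    - [0, 0, 0]
    - [0, 0, 0]
    - [0, 0, 0]
    - [0, 0, 0]
  claw: -0.3

```text
t: 58.08
eef_pos: [519.5, 283.4, 209.2]
orientation: [0.002, 0.61, 0.793, 0.004]
contact_force: [1.4, 1.7, 0.2]
grip_width: 0.35
grasp_force: 0.0
```

move_arm:
  dp:
    - [-0.8, 0, 0]
    - [-0.8, 0, 0]
    - [-0.8, 0, 0]
    - [-0.8, 0, 0]
    - [-0.8, 0, 0]
    - [0, 0, 0]
  rotation:
    - [0, 0, 0]
    - [0, 0, 0]
    - [0, 0, 0]
    - [0, 0, 0]
    - [0, 0, 0]
    - [0, 0, 0]

```text
t: 58.58
eef_pos: [560.2, 117.2, 201.7]
orientation: [0.001, 0.614, 0.789, -0.002]
contact_force: [0.3, -2.0, -0.6]
grip_width: 0.353
grasp_force: 0.0
```

Run:
```python
from h import *
st()
for c in ["scene","side"]:
    im,ci=snap(c,c+"10")
    for n in ["bar_grip","scraper","deck","flake0","jar_a","brush"]:
        print(c,n,[(np.round(w(c,d["at"],ci)).tolist(),round(d["score"],2)) for d in landmark_of(c,n)])
```

```text
t 58.58 tcp [560.2 117.2 201.7] R [[-0.246, 0.969, -0.001], [0.969, 0.246, -0.005], [-0.005, -0.002, -1.0]] F [ 0.3 -2.  -0.6] g 0.3527965707532382 0.0
scene bar_grip [([517.0, 280.0, 98.0], 0.76)]
scene scraper [([344.0, -295.0, 1.0], 0.92)]
scene deck [([568.0, -286.0, 54.0], 0.68), ([564.0, -214.0, 56.0], 0.63), ([366.0, 41.0, 1.0], 0.2)]
scene flake0 [([649.0, -109.0, 16.0], 0.66), ([642.0, -67.0, 21.0], 0.61), ([677.0, -229.0, 12.0], 0.48)]
scene jar_a [([722.0, 111.0, -1.0], 0.9), ([369.0, 43.0, 6.0], 0.64)]
scene brush [([801.0, 100.0, 4.0], 0.66), ([650.0, -109.0, 16.0], 0.51)]
side bar_grip [([518.0, 276.0, 99.0], 0.94)]
side scraper [([340.0, -295.0, -2.0], 0.65), ([652.0, -66.0, 22.0], 0.18)]
side deck [([562.0, -284.0, 54.0], 0.97)]
side flake0 [([650.0, -67.0, 20.0], 0.68), ([675.0, -222.0, 13.0], 0.56), ([647.0, -101.0, 23.0], 0.47), ([566.0, -284.0, 57.0], 0.26)]
side jar_a [([721.0, 108.0, 5.0], 0.73), ([372.0, 45.0, -3.0], 0.65)]
side brush [([801.0, 100.0, 2.0], 0.62), ([692.0, -165.0, 3.0], 0.62)]
```

View pics/side10.png

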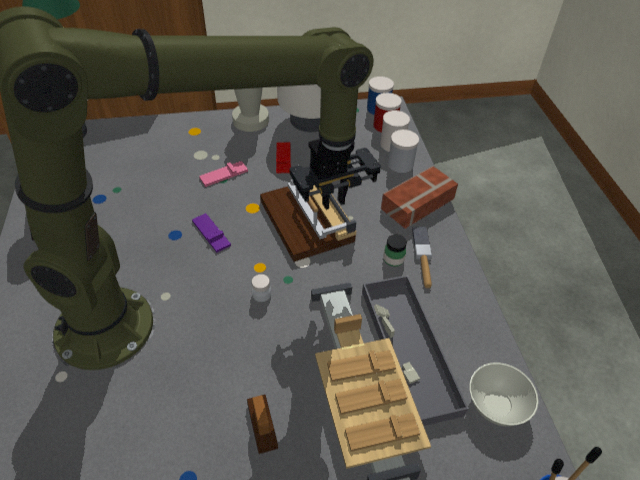

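The bar is down at (320,205), the loaded carrier is home at (372,395), and the flakes are in the trough. The scraper stands on the bench at (262,422), a few centimetres from where I set it. The jars and brush have not moved.

```bash
python3 -c "
from cell import *
print(finish_job())"
```

```text
the job is handed in; nothing more can be done
None
```

The job is handed in, though the hand-in call returned no verdict. In the final pictures the three flakes are in the trough, the three boards lie flat side by side on the carrier at its far stop, the clamp bar is down, the scraper stands on the bench, and the jars and brush are where they started.

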